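# Unlatch and open the unlocked sample case

### The job

Two grey sample cases stand on the bench; the narrow one is padlocked, so leave it alone. On the wide one, flip the hasp up off its staple until it sticks straight out or higher, and only then raise the lid by its own pull until it stands open, about upright. Let go and leave the hasp swung clear and the lid standing open.

Things in the scene. Friction and masses are not known exactly. Their poses are not given: they have to be found in the camera images.
- wide_case: Wide grey plastic case, 140 (x) x 230 (y) x 107 mm high, fixed; the lid is its top 22 mm. Origin: centre of the underside; x to the case's back, y left seen from the robot, z up; front face x = -70 mm. In this frame, mm: hasp hinge is a line along y through (-76, 60, 102), lid hinge a line along y through (70, 0, 85). A U staple sticks 24 mm out of the front at y 60, z 50.
- wide_hasp (a joint): Wide case's hasp, a steel leaf 36 wide, 66 long, 4 thick, hinged on the lid's front, its slot over the staple. Rad, relative to the lid: 0 hangs straight down (starts at 0 to 0.1), grows as the lower end swings forward and up; 1.57 sticks straight out; stop 1.9. Free of the staple from about 0.5. Stiff hinge (0.05 N m): stays where left.
- hasp_knob (a point): Centre of the hasp's knob, a smooth black ball of 20 mm diameter on an 8 mm stem, 30 mm square out from the hasp leaf (toward the robot when closed), on the left half of the front. With the hasp at 0 it is at (-106, 60, 68) mm in wide_case. Pinch from above with the fingers closing along the case's y; it pivots easily between them as it swings.
- wide_lid (a joint): Lid of the wide case, rad: 0 shut, grows as its front edge swings up and back; 1.57 upright; stop 1.75. About 0.3 kg; stiff hinge (0.7 N m): stays at any angle; opening takes about 6 N at the pull. With the hasp on the staple it is held down (play about 0.05 rad).
- lid_pull (a point): Centre of the lid pull, a smooth black ball of 20 mm diameter on an 8 mm stem, 32 mm straight out of the lid's front edge, right half. With the lid shut it is at (-102, -60, 96) mm in wide_case. Pinch from above with the fingers closing along the case's y; it pivots easily between them as the lid swings.
- narrow_case: Narrow case of the same make, 140 (x) x 150 (y) x 107 mm high, fixed, a small brass padlock through the staple at the middle of its front, its lid pull to the left of that. Origin: centre of the underside, x to its back. Bystander: not to be handled.

How it is judged:
By the outcome, as a careful person would: the job done as asked, in the order asked, and still so for the second after the job is handed in, with the robot touching nothing.
It also fails if it takes over 48 s, if anything falls off the work surface, if the arm or the gripper's body presses on something with over 40 N, if the wrist force passes 120 N, or if a joint passes its speed limit or range.

### The arm

A 6-joint arm with a two-finger parallel gripper is mounted at the origin on a cart in front of the work surface, level with it; the furniture and walls round the work are solid. World frame = base frame: x ahead of the robot, y to its left, z up, the work surface at z = 0. Lengths are in m, angles in rad, forces in N, time in s.
With the tool pointing down it reaches from about 0.25 to 0.725 m from the base axis. Payload 4 kg.
Tool frame: the origin (TCP) lies between the finger pads; the fingertips stand 17 mm ahead of it and the grasp point (between the pads) lies 2 mm behind it; z points along the fingers, x is the direction in which the jaws open and shut, and the axes are right-handed (so a half turn about z gives the same grasp; the last joint's range is limited). The gripper opens to 85 mm and grips with 20 to 120 N. Pads are 22 mm wide; open, the fingers measure 114 mm over their backs; the gripper's body (76 mm by 85 mm) begins 54 mm behind the grasp point. The pads swing forward as they close: fully open they stand 13 mm farther back than shut.
Start: joints at [-1.324, 0.241, 0.005, 1.335, 0, 1.571], TCP at [0.122, -0.485, 0.213] pointing down, gripper open.
Joint ranges: [-2.72, 2.72], [-1.05, 1.87], [-1.09, 1.28], [-1.99, 2.15], [-1.42, 1.44], [-3.14, 3.14]. Speed limits (rad/s): [2.79, 2.79, 3.14, 3.14, 3.14, 3.14].

### API

Orientations are given as a unit quaternion [x, y, z, w].
In Python, from workcell import telemetry, cams, workorder gives the robot as it stands. The module is installed in compiled form; this text tells all that it offers.
- The arm moves only by the tool apply_moves, never from a script. Its argument "moves" is a list that holds one entry, the list of rows, each a list of 4 numbers: the shift along the tool's x, y, z in mm, then the turn about the tool's z in degrees. A call has exactly 10 rows; each row shifts and turns the pose as measured when the row begins, along the tool's axes as they then stand; what a row does not reach is not made up. A row lasts 1/10 s, in which the tool goes at most 50 mm and 8.59 degrees, less where a joint would pass 70% of its speed; a pose out of reach is approached as far as the arm can. A call with a gripper value outside its range is refused whole. "hand" is the gripper's target within -1 to 1 (fully open at 1, half-way at 0, shut at -1), set as the call begins (left out, the last holds). The fingers move at their own pace and stop on an object; the grip force is fixed at half the most. Time passes only in rows, so rows that do not move let the fingers close, or fill a call up. It gives the time, the measured TCP pose, the force and the opening at its end, in the units of the state.
- telemetry.get_obs(): the state, without advancing time (a new reading comes with each control period).
- cams.camera(name): name is "scene" or "top"; returns a dict with "color" (400x640x3 uint8, red, green, blue), "fovy" (degrees; the focal length in pixels is half the picture's height over the tangent of half this angle, whatever the lens; pixels are square), "cx", "cy" (the principal point, pixels), "k1" (the pictures are not rectified: a ray, as slopes to the right and down, at radius r is drawn at 1 + k1 r^2 times it, then the intrinsics apply), "camera_from_world" (4x4, takes a point from world to camera coordinates). Camera axes: x right, y down, z forward; pixel columns grow to the right and rows downward; lengths in m; the calibration is good to about 2 mm. A picture is of the moment at which its call begins. There is no depth.
- workorder.job_done(): hands the job in, once; it reports no verdict.
The state is a dict: "clock": time; "joint_pos": joint angles; "joint_vel": joint speeds; "tau": joint torques, N m; "eef_pos": TCP position; "tool_rot": TCP orientation; "ft_force": force on the tool from outside, world axes, zero at the start; "ft_torque": the same for the moment, N m; "grip_width": finger opening in m.
Only numpy, scipy, OpenCV 4.12 (cv2) and the standard library are available. Lean on these libraries where they do the work, as an engineer would, in place of code of your own. Each camera call takes 0.05 s, during which the arm holds its last target. There are 200 camera calls.

## Working session

There is one attempt and no reset: what is moved stays moved. The work goes in short steps, Python scripts to look and compute and a tool call to move; the robot and the scene stay as the last step left them, time stands still between calls to the robot, and variables do not carry over. Pictures are saved under pics/ and viewed, about 8 in all and at most 12, crops included, and the job is handed in when it is done.

Besides the shell and the picture viewer there is one more tool, called as name([rows], argument=value, ...), one row to a line, values as JSON. apply_moves: Moves the arm, as the interface text tells. Its arguments: {"type":"object","properties":{"moves":{"type":"array"},"hand":{"type":"number"}},"required":["moves"]}

```bash
mkdir -p pics; cat > h.py <<'E'
import numpy as np, cv2
from workcell import telemetry, cams, workorder
def intr(c):
    f=200/np.tan(np.radians(c["fovy"])/2); return f,c["cx"],c["cy"],c["k1"]
def ray(c,u,v):
    f,cx,cy,k=intr(c); d=np.array([(u-cx)/f,(v-cy)/f]); s=d.copy()
    for _ in range(20): s=d/(1+k*(s@s))
    M=np.array(c["camera_from_world"]); R=M[:3,:3]
    return -R.T@M[:3,3], R.T@np.array([s[0],s[1],1])
def onz(c,u,v,z):
    o,d=ray(c,u,v); return o+d*(z-o[2])/d[2]
def tri(c1,p1,c2,p2):
    o,d=ray(c1,*p1);q,e=ray(c2,*p2)
    t=np.linalg.lstsq(np.c_[d,-e],q-o,rcond=None)[0]; a=o+d*t[0];b=q+e*t[1]
    return (a+b)/2,np.linalg.norm(a-b)
def proj(c,P):
    f,cx,cy,k=intr(c);M=np.array(c["camera_from_world"]);p=M[:3,:3]@P+M[:3,3];s=p[:2]/p[2];s=s*(1+k*(s@s));return f*s+[cx,cy]
def save(c,n): cv2.imwrite(f"pics/{n}.png",c["color"][:,:,::-1])
E
python3 - <<'E'
from h import *
for n in ("scene","top"):
    c=cams.camera(n); save(c,n+"0"); print(n,intr(c),ray(c,320,200))
    print(np.array(c["camera_from_world"]).round(3))
o=telemetry.get_obs(); print(o)
E
```

```text
scene (np.float64(485.9234294144201), 317.28502344471275, 199.0315927231565, -0.12777315536736902) (array([0.09279109, 0.77507516, 0.6251703 ]), array([ 0.40810643, -0.75769384, -0.50929792]))
[[-0.877 -0.48   0.001  0.453]
 [-0.244  0.445 -0.862  0.216]
 [ 0.413 -0.756 -0.508  0.865]
 [ 0.     0.     0.     1.   ]]
top (np.float64(484.51666611178143), 321.16542319861645, 205.45200469204335, 0.023123954069461272) (array([ 0.28399023, -0.00218719,  1.2607221 ]), array([ 0.20903755, -0.01951171, -0.97778065]))
[[-0.113 -0.994 -0.002  0.033]
 [-0.974  0.112 -0.199  0.527]
 [ 0.198 -0.021 -0.98   1.179]
 [ 0.     0.     0.     1.   ]]
{'clock': 0.1, 'joint_pos': array([-1.32398656e+00,  2.41330371e-01,  3.87277994e-03,  1.33518525e+00,
        5.27250514e-06,  1.57078219e+00]), 'joint_vel': array([-0.00073928, -0.00257551,  0.00289121, -0.00212564, -0.00072835,
        0.00158375]), 'tau': array([-3.07794630e-05, -3.73136330e+01,  2.53010738e+01,  1.08294949e-02,
       -1.46944728e-05, -1.75728808e-06]), 'eef_pos': array([ 0.12201422, -0.48427939,  0.21241091]), 'tool_rot': array([ 7.88772558e-01, -6.14684472e-01, -7.26613187e-04, -5.69602910e-04]), 'ft_force': array([ 0.64952012,  0.08981864, -0.37613653]), 'ft_torque': array([-0.03249986, -0.00305806,  0.03230296]), 'grip_width': 0.08551407789102618}
```

View pics/scene0.png

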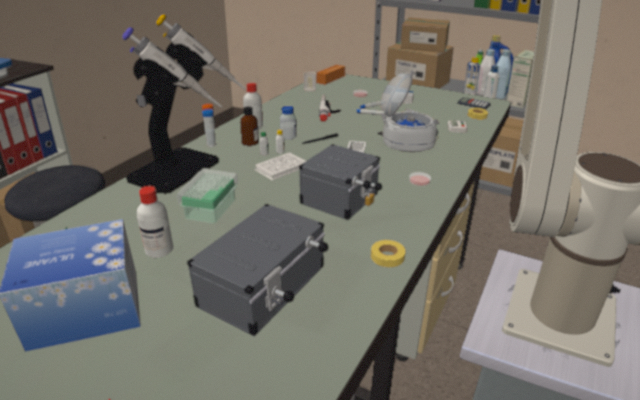

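View pics/top0.png

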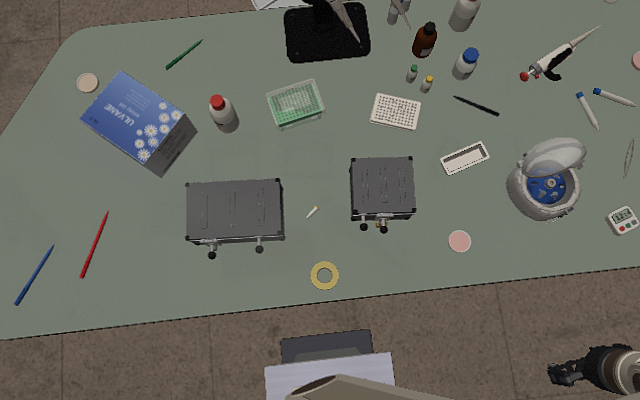

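The top view shows the wide case at left, about (235,210), with the hasp knob at about (212,255) and the pull at about (260,249). In the scene view they are at about (288,296) and (321,246). I'll refine both by dark-blob centroids.

```bash
python3 - <<'E'
from h import *
C={n:cams.camera(n) for n in("scene","top")}
pts={}
for n,k,u,v,r in (("scene","knob",288,296,9),("scene","pull",321,246,9),("top","knob",212,255,6),("top","pull",260,249,6)):
    g=cv2.cvtColor(C[n]["color"],cv2.COLOR_RGB2GRAY)
    m=(g<35).astype(np.uint8)
    w=np.zeros_like(m); cv2.circle(w,(u,v),r,1,-1); m&=w
    N,l,s,ce=cv2.connectedComponentsWithStats(m); i=1+np.argmax(s[1:,4]); print(n,k,s[i],ce[i]); pts[n,k]=ce[i]
P={k:tri(C["scene"],pts["scene",k],C["top"],pts["top",k]) for k in("knob","pull")}
print(P)
a=cv2.resize(C["scene"]["color"][230:320,240:340],None,fx=5,fy=5,interpolation=2)
b=cv2.resize(C["top"]["color"][170:270,180:290],None,fx=2.7,fy=4.5*.6,interpolation=2)
im=np.zeros((450,800,3),np.uint8); im[:450,:500]=a; im[:b.shape[0],500:500+b.shape[1]]=b[:, :300]
cv2.imwrite("pics/crop1.png",im[:,:,::-1])
E
```

```text
scene knob [285 292   9   9  45] [289.13333333 296.42222222]
scene pull [319 244   8   7  32] [323.1875 247.375 ]
top knob [209 252   7   7  38] [211.60526316 255.05263158]
top pull [258 252   3   1   3] [259. 252.]
{'knob': (array([0.43169383, 0.25417555, 0.06915121]), np.float64(0.00014322269063056698)), 'pull': (array([0.42588458, 0.13602739, 0.09712067]), np.float64(0.0072875577514590955))}
```

View pics/crop1.png

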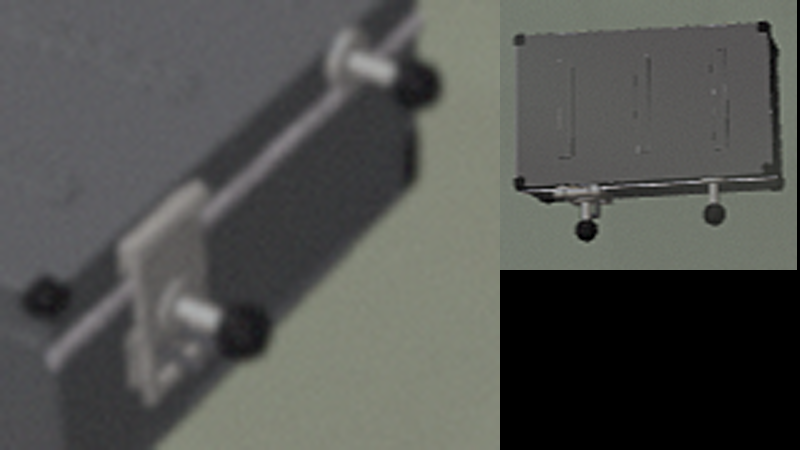

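The crop shows the hasp hanging nearly closed over the staple. Ball centres are: scene knob (288.8,296.6), scene pull (323.6,246.4), top knob (212.2,255.2), top pull (259.3,248.9).

```bash
python3 - <<'E'
from h import *
C={n:cams.camera(n) for n in("scene","top")}
k=tri(C["scene"],(288.8,296.6),C["top"],(212,255.1));p=tri(C["scene"],(323.5,246.6),C["top"],(259.3,248.9))
print(k,p)
a=onz(C["top"],187.5,184.7,.105);b=onz(C["top"],277.3,180,.105);print(a,b,np.degrees(np.arctan2(-(a-b)[0],(a-b)[1])))
q=onz(C["top"],187,237.3,.105);r=onz(C["top"],278.6,232,.105);print(q,r,np.degrees(np.arctan2(-(q-r)[0],(q-r)[1])))
for z in(.096,): print(onz(C["top"],259.3,248.9,z))
print(onz(C["top"],212,255.1,.069))
from scipy.spatial.transform import Rotation as R
print(R.from_quat(telemetry.get_obs()["tool_rot"]).as_matrix().round(3))
E
```

```text
(array([0.43209294, 0.25368354, 0.06804043]), np.float64(0.0011972230983497304)) (array([0.43023413, 0.13348569, 0.09652254]), np.float64(0.0007246320483240399))
[0.60616396 0.293219   0.105     ] [0.59302089 0.07342473 0.105     ] -3.4220500366273323
[0.47644722 0.30205145 0.105     ] [0.46414252 0.0826507  0.105     ] -3.209968950725784
[0.4299587  0.13341098 0.096     ]
[0.43141901 0.25322426 0.069     ]
[[ 0.244 -0.97  -0.   ]
 [-0.97  -0.244  0.001]
 [-0.001 -0.    -1.   ]]
```

apply_moves([
  [[-32,-24,0,0],[-32,-24,0,0],[-32,-24,0,0],[-32,-24,0,0],[-32,-24,0,0],[-32,-24,0,0],[-32,-24,0,0],[-32,-24,0,0],[-32,-24,0,0],[-32,-24,0,-8]],
], hand=1)

```text
clock: 1.3
eef_pos: [0.2811, -0.1079, 0.212]
tool_rot: [0.827, -0.562, 0.003, -0.001]
ft_force: [1.1, -0.3, -0.7]
grip_width: 0.0853
```

```bash
cat >> h.py <<'E'
from scipy.spatial.transform import Rotation as Ro
def st():
    o=telemetry.get_obs();M=Ro.from_quat(o["tool_rot"]).as_matrix()
    print("t",o["clock"],"pos",o["eef_pos"].round(4),"q",o["joint_pos"].round(2),"xang",np.degrees(np.arctan2(M[1,0],M[0,0])).round(2),"zax",M[:,2].round(3),"F",o["ft_force"].round(1),"w",o["grip_width"].round(4))
    return o["eef_pos"],M
TH=np.radians(-3.3);EX=np.array([np.cos(TH),np.sin(TH),0]);EY=np.array([-np.sin(TH),np.cos(TH),0]);EZ=np.array([0,0,1.])
E
python3 -c "from h import *;st()"
```

```text
Traceback (most recent call last):
  File "h.py", line 22, in st
    print("t",o["clock"],"pos",o["eef_pos"].round(4),"q",o["joint_pos"].round(2),"xang",np.degrees(np.arctan2(M[1,0],M[0,0])).round(2),"zax",M[:,2].round(3),"F",o["ft_force"].round(1),"w",o["grip_width"].round(4))
                                                                                                                                                                                            ^^^^^^^^^^^^^^^^^^^^^
AttributeError: 'float' object has no attribute 'round'
```

```bash
sed -i 's/o\["grip_width"\].round(4)/round(o["grip_width"],4)/' h.py
python3 -c "from h import *;st()"
```

```text
t 1.3 pos [ 0.2811 -0.1079  0.212 ] q [-0.37 -0.17 -0.42  1.31 -0.    2.4 ] xang -68.42 zax [ 0.005 -0.002 -1.   ] F [ 1.1 -0.3 -0.7] w 0.0853
```

apply_moves([
  [[0,0,0,-8.5],[0,0,0,-8.5],[0,0,0,-8.5],[0,0,0,-8.5],[0,0,0,-8.5],[0,0,0,-8.5],[0,0,0,-8.5],[0,0,0,-8.5],[0,0,0,-8.5],[0,0,0,-8.5]],
])

```text
clock: 2.3
eef_pos: [0.2828, -0.1004, 0.2129]
tool_rot: [0.988, 0.154, 0.004, 0.002]
ft_force: [-0.8, 0.5, 0.7]
grip_width: 0.0856
```

apply_moves([
  [[0,0,0,-8.5],[0,0,0,-8.5],[0,0,0,-8.5],[0,0,0,-8.5],[0,0,0,-8.5],[0,0,0,-8.5],[0,0,0,-8.5],[0,0,0,-8.5],[0,0,0,-2],[0,0,0,0]],
])

```text
clock: 3.3
eef_pos: [0.2822, -0.1002, 0.2136]
tool_rot: [0.715, 0.699, 0.003, 0.005]
ft_force: [-0.2, -0.1, -0.7]
grip_width: 0.0852
```

```bash
cat >> h.py <<'E'
def need(T):
    p,M=st(); print("need tool mm",(M.T@(np.array(T)-p)*1e3).round(1))
E
python3 -c "from h import *;need([.432,.2537,.212])"
```

```text
t 3.3 pos [ 0.2822 -0.1002  0.2136] q [-0.34 -0.18 -0.43  1.31  0.   -0.32] xang 88.67 zax [ 0.011 -0.003 -1.   ] F [-0.2 -0.1 -0.7] w 0.0852
need tool mm [357.3 141.6   2.3]
```

apply_moves([
  [[38,15,0,0],[38,15,0,0],[38,15,0,0],[38,15,0,0],[38,15,0,0],[38,15,0,0],[38,15,0,0],[38,15,0,0],[38,15,0,2],[10,5,0,0]],
])

```text
clock: 4.3
eef_pos: [0.4416, 0.257, 0.2146]
tool_rot: [0.736, 0.677, 0.005, 0.008]
ft_force: [-0.1, -0.9, -1.1]
grip_width: 0.0857
```

```bash
python3 - <<'E'
from h import *
c=cams.camera("top");s=cams.camera("scene")
im=np.vstack([c["color"][130:330,120:420],s["color"][180:380,150:450]]);cv2.imwrite("pics/a2.png",im[:,:,::-1])
need([.432,.2537,.066])
E
```

```text
t 4.4 pos [0.4408 0.2548 0.2145] q [ 0.53  0.25  0.02  1.33 -0.01  0.62] xang 85.15 zax [ 0.016 -0.006 -1.   ] F [ 0.9  0.2 -0.8] w 0.0857
need tool mm [ -1.1 -11.2 148.3]
```

View pics/a2.png

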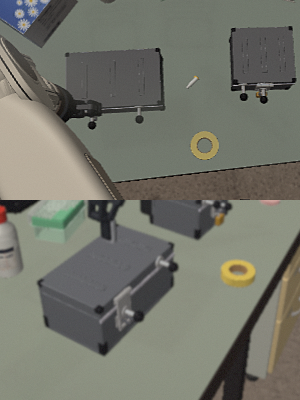

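The gripper is above the knob, which the hasp still carries closed. Descending.

apply_moves([
  [[-1,-11,0,-1.5],[0,0,25,0],[0,0,25,0],[0,0,20,0],[0,0,15,0],[0,0,15,0],[0,0,10,0],[0,0,10,0],[0,0,5,0],[0,0,0,0]],
])

```text
clock: 5.4
eef_pos: [0.422, 0.2407, 0.0889]
tool_rot: [0.729, 0.684, 0.003, 0.008]
ft_force: [-0.3, -0.5, 0.1]
grip_width: 0.0853
```

```bash
python3 -c "from h import *;need([.432,.2537,.066])"
```

```text
t 5.4 pos [0.422  0.2407 0.0889] q [ 0.53  0.3  -0.26  1.   -0.01  0.59] xang 86.38 zax [ 0.015 -0.008 -1.   ] F [-0.3 -0.5  0.1] w 0.0853
need tool mm [13.8  8.8 23. ]
```

apply_moves([
  [[7,5,6,0],[6,4,6,0],[0,0,5,0],[0,0,4,0],[0,0,0,0],[0,0,0,0],[0,0,0,0],[0,0,0,0],[0,0,0,0],[0,0,0,0]],
])

```text
clock: 6.4
eef_pos: [0.4347, 0.2553, 0.0678]
tool_rot: [0.729, 0.685, 0.004, 0.009]
ft_force: [0.5, 0.5, -0.2]
grip_width: 0.0857
```

```bash
python3 -c "from h import *;need([.432,.2537,.066])"
```

```text
t 6.4 pos [0.4347 0.2553 0.0678] q [ 0.54  0.35 -0.24  0.96 -0.01  0.6 ] xang 86.42 zax [ 0.018 -0.006 -1.   ] F [ 0.5  0.5 -0.2] w 0.0857
need tool mm [-1.7 -2.6  1.8]
```

apply_moves([
  [[-2,-2,2,0],[0,0,0,0],[0,0,0,0],[0,0,0,0],[0,0,0,0],[0,0,0,0],[0,0,0,0],[0,0,0,0],[0,0,0,0],[0,0,0,0]],
], hand=-1)

```text
clock: 7.4
eef_pos: [0.4325, 0.2533, 0.066]
tool_rot: [0.729, 0.685, 0.005, 0.009]
ft_force: [-0.1, -0.3, 0.2]
grip_width: 0.0003
```

```bash
python3 - <<'E'
from h import *
c=cams.camera("scene");p,M=st()
# hasp path: knob displacement in tool axes from phi0=0.05
f=lambda a:np.array([-34*np.sin(a)-30*np.cos(a),-34*np.cos(a)+30*np.sin(a)])
A=np.linspace(.05,1.8,21);P=np.array([f(a) for a in A])
D=np.diff(P,axis=0); print(((D[:,:1]*EX+D[:,1:]*EZ)@M).round(1))
im=cv2.resize(c["color"][200:340,220:380],None,fx=4,fy=4);cv2.imwrite("pics/a3.png",im[:,:,::-1])
E
```

```text
t 7.45 pos [0.4325 0.2533 0.0659] q [ 0.54  0.35 -0.25  0.95 -0.01  0.6 ] xang 86.41 zax [ 0.019 -0.006 -1.   ] F [0.5 0.1 0.1] w 0.0
[[-0.  -2.7 -2.9]
 [-0.  -2.4 -3.2]
 [-0.  -2.1 -3.4]
 [-0.  -1.8 -3.5]
 [-0.  -1.5 -3.7]
 [-0.  -1.2 -3.8]
 [-0.  -0.8 -3.9]
 [-0.  -0.5 -3.9]
 [-0.  -0.1 -4. ]
 [-0.   0.2 -4. ]
 [-0.   0.6 -3.9]
 [-0.   0.9 -3.9]
 [-0.   1.2 -3.8]
 [-0.   1.6 -3.6]
 [-0.   1.9 -3.5]
 [-0.   2.2 -3.3]
 [-0.   2.4 -3.1]
 [-0.   2.7 -2.9]
 [ 0.   3.  -2.6]
 [ 0.   3.2 -2.4]]
```

View pics/a3.png

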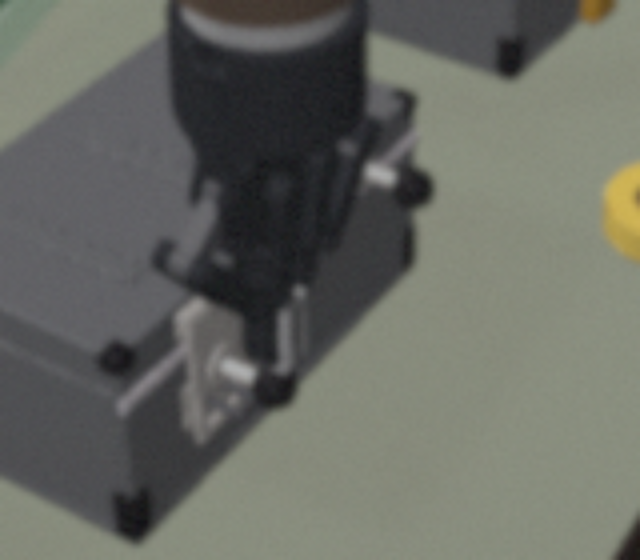

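The fingers shut without the ball. The ball is still at about (288.7,296.2) and the fingers are behind or above it in this view. I'll check where the tool projects.

```bash
python3 - <<'E'
from h import *
s=cams.camera("scene");t=cams.camera("top");p,M=st()
out=[]
for c,(u0,v0) in((s,(250,240)),(t,(175,200))):
    k=proj(c,np.array([.432,.2537,.068]));a=proj(c,p);b=proj(c,p+.017*M[:,2]);d=proj(c,p-.05*M[:,2]);print(k,a,b,d)
    im=cv2.resize(c["color"][v0:v0+80,u0:u0+80],None,fx=5,fy=5,interpolation=2)
    im=np.clip(im.astype(float)*1.6+20,0,255).astype(np.uint8)
    for q,col in((k,(0,255,0)),(a,(255,0,0)),(b,(255,255,0)),(d,(0,0,255))):
        cv2.circle(im,tuple(int(x) for x in (q-[u0,v0]+.5)*5),4,col,-1)
    out.append(im)
cv2.imwrite("pics/a4.png",np.hstack(out)[:,:,::-1])
E
```

```text
t 7.55 pos [0.4325 0.2532 0.0659] q [ 0.54  0.35 -0.25  0.95 -0.01  0.6 ] xang 86.41 zax [ 0.019 -0.006 -1.   ] F [0.3 0.6 0.3] w 0.0003
[289.18817831 296.71797716] [289.1135706  297.37591278] [289.29630651 304.7154133 ] [288.56173369 274.73524776]
[211.88094404 254.92726946] [212.23966372 254.78564964] [213.78535893 255.32856813] [207.43109814 253.09695573]
```

View pics/a4.png

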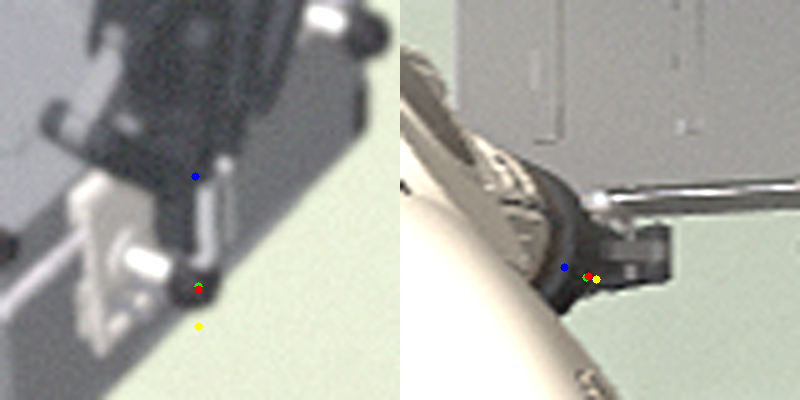

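apply_moves([
  [[0,0,-15,0],[0,0,-15,0],[0,-10,-15,0],[0,-10,-15,0],[0,-10,0,0],[0,-10,0,0],[0,-10,0,0],[0,-10,0,0],[0,0,0,0],[0,0,0,0]],
], hand=-1)

```text
clock: 8.55
eef_pos: [0.3658, 0.2562, 0.1233]
tool_rot: [0.729, 0.685, 0.002, 0.008]
ft_force: [-0.2, -0.1, -0.1]
grip_width: -0.0001
```

```bash
python3 - <<'E'
from h import *
s=cams.camera("scene");t=cams.camera("top");p,M=st()
out=[]
for c in(s,t):
    a=proj(c,p);b=proj(c,p+.017*M[:,2]);d=proj(c,p-.05*M[:,2]);print(a,b,d)
    u0,v0=(a-40).astype(int);v0=min(v0,320)
    print(u0,v0)
    im=cv2.resize(c["color"][v0:v0+80,u0:u0+80],None,fx=5,fy=5,interpolation=2)
    im=np.clip(im.astype(float)*1.6+20,0,255).astype(np.uint8)
    for q,col in((a,(255,0,0)),(b,(255,255,0)),(d,(0,0,255))):
        cv2.circle(im,tuple(int(x) for x in (q-[u0,v0]+.5)*5),4,col,-1)
    out.append(im)
cv2.imwrite("pics/a5.png",np.hstack(out)[:,:,::-1])
E
```

```text
t 8.65 pos [0.3661 0.2562 0.1234] q [ 0.62  0.2  -0.3   1.07 -0.02  0.68] xang 86.39 zax [ 0.014 -0.009 -1.   ] F [ 0.3 -0.2 -0. ] w 0.0002
[323.10350721 284.81991172] [322.94336874 292.89674197] [323.59555576 259.82642151]
283 244
[207.40996395 280.95243133] [209.14766339 281.17795791] [201.98519316 280.24872613]
167 240
```

View pics/a5.png

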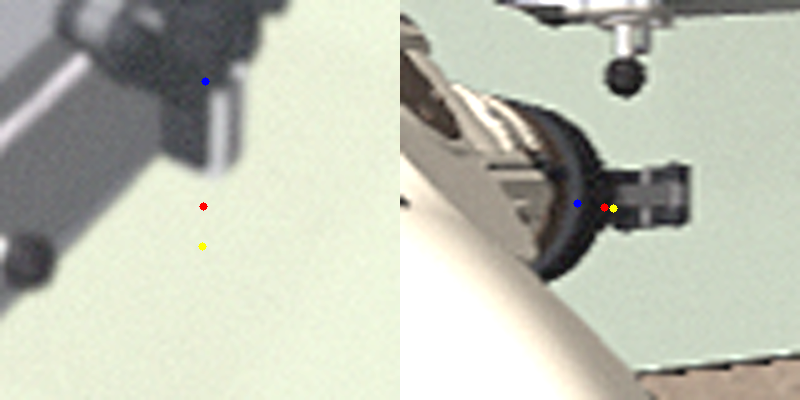

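The tool axis matches sideways, but the fingertips show about 30 mm higher than the reported pose implies: tip at about (324,278) against a predicted (323,293). That explains the missed pinch just above the ball. I'll open, lower in front of the case with a height correction and recheck.

apply_moves([
  [[0,0,14,0],[0,0,14,0],[0,0,14,0],[0,0,14,0],[0,0,14,0],[0,0,12,0],[0,0,0,0],[0,0,0,0],[0,0,0,0],[0,0,0,0]],
], hand=1)

```text
clock: 9.65
eef_pos: [0.3734, 0.257, 0.0398]
tool_rot: [0.73, 0.683, 0.005, 0.009]
ft_force: [-0.0, -0.0, 0.8]
grip_width: 0.0855
```

```bash
python3 - <<'E'
from h import *
s=cams.camera("scene");need([.432,.2537,.038])
p,M=st();print([proj(s,p+z*M[:,2]).round(1) for z in(-.054,0,.017)])
im=cv2.resize(s["color"][210:340,250:390],None,fx=4,fy=4,interpolation=2)
im=np.clip(im.astype(float)*1.6+20,0,255).astype(np.uint8)
cv2.imwrite("pics/a6.png",im[:,:,::-1])
E
```

```text
t 9.7 pos [0.3735 0.2571 0.04  ] q [ 0.61  0.3  -0.41  0.85 -0.02  0.68] xang 86.16 zax [ 0.02  -0.006 -1.   ] F [-0.2 -0.7 -0.3] w 0.0852
need tool mm [ 0.5 58.6  3.1]
t 9.7 pos [0.3735 0.2571 0.04  ] q [ 0.61  0.3  -0.41  0.85 -0.02  0.68] xang 86.16 zax [ 0.02  -0.006 -1.   ] F [-0.2 -0.7 -0.3] w 0.0852
[array([319.1, 298. ]), array([318.6, 321.9]), array([318.4, 329. ])]
```

View pics/a6.png

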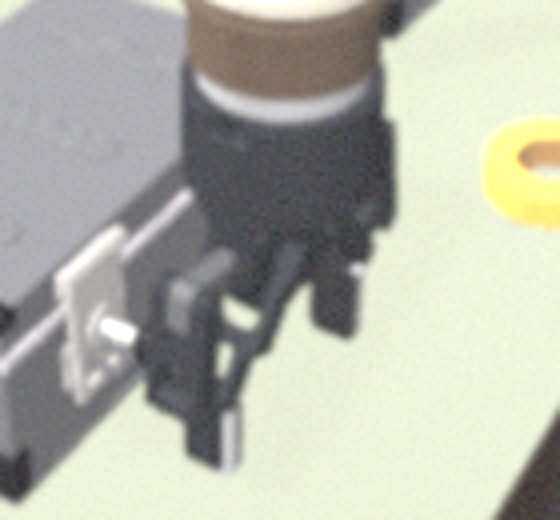

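The midpoint of the open fingertips is about (319,310), with the body higher too. So the whole tool is about 30 mm higher than reported. I'll use reported z = real z − 0.03 and move in around the ball.

apply_moves([
  [[0,10,0,0],[0,10,0,0],[0,10,0,0],[0,10,0,0],[0,8,0,0],[0,6,2,0],[0,0,0,0],[0,0,0,0],[0,0,0,0],[0,0,0,0]],
])

```text
clock: 10.7
eef_pos: [0.4338, 0.2533, 0.0398]
tool_rot: [0.731, 0.683, 0.006, 0.009]
ft_force: [0.0, -0.5, -1.1]
grip_width: 0.086
```

```bash
python3 -c "from h import *;need([.432,.2537,.036])"
```

```text
t 10.7 pos [0.4338 0.2533 0.0398] q [ 0.54  0.38 -0.29  0.89 -0.02  0.61] xang 86.11 zax [ 0.022 -0.005 -1.   ] F [ 0.  -0.5 -1.1] w 0.086
need tool mm [ 0.3 -1.9  3.8]
```

apply_moves([
  [[0,-2,4,0],[0,0,0,0],[0,0,0,0],[0,0,0,0],[0,0,0,0],[0,0,0,0],[0,0,0,0],[0,0,0,0],[0,0,0,0],[0,0,0,0]],
], hand=-1)

```text
clock: 11.7
eef_pos: [0.4307, 0.254, 0.0356]
tool_rot: [0.73, 0.683, 0.006, 0.009]
ft_force: [0.5, 0.4, 0.2]
grip_width: 0.0166
```

```bash
python3 -c "from h import *;st()"
```

```text
t 11.7 pos [0.4307 0.254  0.0356] q [ 0.54  0.38 -0.3   0.87 -0.01  0.61] xang 86.18 zax [ 0.021 -0.004 -1.   ] F [0.5 0.4 0.2] w 0.0166
```

```bash
python3 - <<'E'
from h import *
s=cams.camera("scene");t=cams.camera("top")
o=[]
for c,u,v in((s,250,240),(t,180,210)):
    im=cv2.resize(c["color"][v:v+80,u:u+80],None,fx=5,fy=5,interpolation=2)
    o.append(np.clip(im.astype(float)*1.8+25,0,255).astype(np.uint8))
cv2.imwrite("pics/a7.png",np.hstack(o)[:,:,::-1])
E
```

```text
(no output)
```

View pics/a7.png

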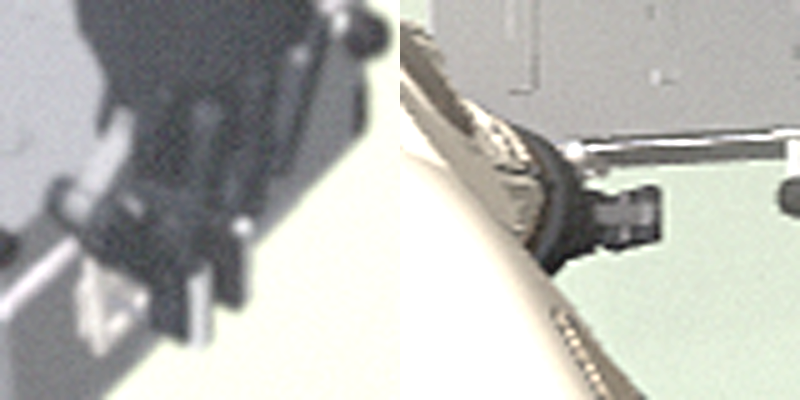

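The fingertips now flank the ball at about (289,303), slightly toward the robot, with width 16.6 mm. I'll swing along the arc and check the width as I go.

apply_moves([
  [[0,-2.5,-3,0],[0,-2.5,-3,0],[0,-2,-3.5,0],[0,-2,-3.5,0],[0,-1.5,-3.5,0],[0,-1,-4,0],[0,-1,-4,0],[0,-0.5,-4,0],[0,0,-4,0],[0,0,0,0]],
])

```text
clock: 12.8
eef_pos: [0.4176, 0.2553, 0.0699]
tool_rot: [0.73, 0.683, 0.007, 0.01]
ft_force: [0.7, 3.0, -2.6]
grip_width: 0.0161
```

```bash
python3 -c "from h import *;st()"
```

```text
t 12.8 pos [0.4176 0.2553 0.0699] q [ 0.56  0.32 -0.29  0.95 -0.02  0.63] xang 86.19 zax [ 0.024 -0.004 -1.   ] F [ 0.7  3.  -2.6] w 0.0161
```

apply_moves([
  [[0,0,-4,0],[0,0.5,-4,0],[0,1,-4,0],[0,1.5,-4,0],[0,1.5,-3.5,0],[0,2,-3.5,0],[0,2.5,-3.5,0],[0,2.5,-3,0],[0,3,-3,0],[0,3,-2.5,0]],
])

```text
clock: 13.8
eef_pos: [0.4144, 0.2552, 0.1026]
tool_rot: [0.73, 0.683, -0.006, -0.009]
ft_force: [-7.3, 0.3, -5.1]
grip_width: 0.0108
```

```bash
python3 - <<'E'
from h import *
st();s=cams.camera("scene");t=cams.camera("top")
o=[]
for c,u,v in((s,240,210),(t,180,190)):
    im=cv2.resize(c["color"][v:v+100,u:u+100],None,fx=4,fy=4,interpolation=2)
    o.append(np.clip(im.astype(float)*1.8+25,0,255).astype(np.uint8))
cv2.imwrite("pics/a8.png",np.hstack(o)[:,:,::-1])
E
```

```text
t 13.8 pos [0.4144 0.2552 0.1026] q [ 0.54  0.31 -0.21  1.07  0.02  0.61] xang 86.22 zax [-0.021  0.005 -1.   ] F [-7.3  0.3 -5.1] w 0.0108
```

View pics/a8.png

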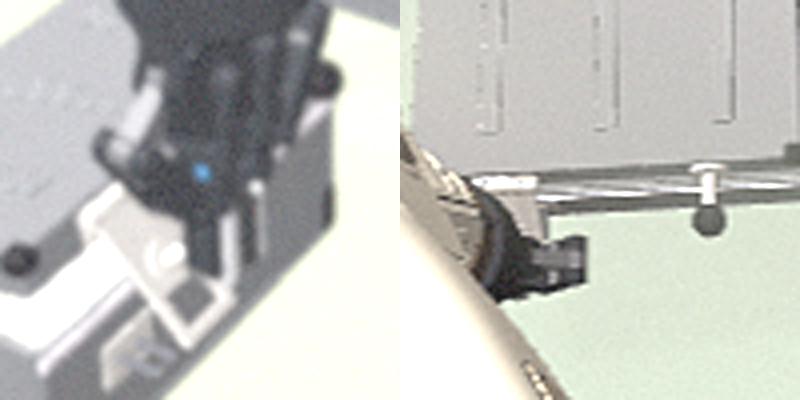

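The hasp has swung well out and is free of the staple: leaf end at about (293.5,290), stem base at (281,273). The fingers have slid up to the ball's top. I'll work out the hasp angle and regrip lower.

```bash
cat >> h.py <<'E'
O=np.array([.432,.2537,0])+.106*EX-.060*EY
def cw(x,y,z): return O+EX*x/1e3+EY*y/1e3+EZ*z/1e3
def hk(a): return cw(-76-34*np.sin(a)-30*np.cos(a),60,102-34*np.cos(a)+30*np.sin(a))
def he(a): return cw(-76-66*np.sin(a),60,102-66*np.cos(a))
def pull(a): return cw(70-172*np.cos(a)+11*np.sin(a),-60,85+172*np.sin(a)+11*np.cos(a))
E
python3 - <<'E'
from h import *
s=cams.camera("scene")
for a in np.arange(.6,1.5,.1): print(a.round(2),proj(s,he(a)).round(1),proj(s,hk(a)).round(1),hk(a).round(4))
st()
E
```

```text
0.6 [293.1 307.2] [295.7 289.4] [0.4181 0.2545 0.0909]
0.7 [295.5 306.7] [296.1 287.5] [0.4172 0.2546 0.0953]
0.8 [297.9 305.7] [296.2 285.5] [0.4167 0.2546 0.0998]
0.9 [299.9 304.5] [296.2 283.4] [0.4167 0.2546 0.1044]
1.0 [301.8 303. ] [295.9 281.2] [0.4172 0.2546 0.1089]
1.1 [303.4 301.1] [295.4 278.9] [0.4181 0.2545 0.1133]
1.2 [304.7 299. ] [294.6 276.5] [0.4195 0.2544 0.1176]
1.3 [305.7 296.6] [293.6 274.2] [0.4212 0.2543 0.1218]
1.4 [306.4 294. ] [292.5 271.8] [0.4234 0.2542 0.1258]
t 13.95 pos [0.4146 0.2552 0.1027] q [ 0.54  0.31 -0.21  1.07  0.02  0.61] xang 86.22 zax [-0.021  0.005 -1.   ] F [-8.  -0.2 -4.6] w 0.01
```

The leaf doesn't match a shut lid. The leaf top has risen and there is a bright gap under the lid, so the lid came up slightly with the hasp. I'll estimate both angles.

```bash
cat >> h.py <<'E'
def lidrot(x,y,z,a):
    X,Z=x-70,z-85; return cw(70+X*np.cos(a)+Z*np.sin(a),y,85-X*np.sin(a)+Z*np.cos(a))
def hl(a,f,l,n=0): return lidrot(-76-l*np.sin(f)-n*np.cos(f),60,102-l*np.cos(f)+n*np.sin(f),a)
E
python3 - <<'E'
from h import *
from scipy.optimize import least_squares
s=cams.camera("scene");t=cams.camera("top")
ob=[(0,(266.8,260)),(66,(293.5,290)),(36,(281.3,273.8))]
r=least_squares(lambda v:np.concatenate([proj(s,hl(v[0],v[1],l))-p for l,p in ob]),[.1,1.])
a,f=r.x;print(r.x,r.fun.round(1),"ball",hl(a,f,34,30).round(4))
# pull position check: scene pull px seen about (240+325/4,210+80/4)
for a in(0,.05,.1,.15,.2,.25):print(a,proj(s,pull(a)).round(1),proj(t,pull(a)).round(1))
E
```

```text
[0.23072714 0.55164296] [ 2.4 -2.  -0.3 -0.5  1.   1.4] ball [0.4245 0.2541 0.132 ]
0 [324.2 247.1] [259.2 249.3]
0.05 [323.9 243.2] [258.8 248.6]
0.1 [323.4 239.2] [258.3 247.7]
0.15 [322.6 235.1] [257.8 246.6]
0.2 [321.7 230.9] [257.3 245.3]
0.25 [320.6 226.7] [256.8 243.8]
```

Both views agree that the lid is raised about 0.2 rad and the hasp is at about 0.6. The pull is at scene (321,230) and top (257,245). The x reading is also about 6–10 mm too large. I'll let go, press the lid shut from above with closed fingers, then redo the hasp properly centred.

apply_moves([
  [[0,0,0,0],[0,0,0,0],[0,0,0,0],[0,0,0,0],[0,0,0,0],[0,0,-15,0],[0,0,-20,0],[0,0,-20,0],[0,0,-20,0],[0,0,0,0]],
], hand=1)

```text
clock: 15.05
eef_pos: [0.4226, 0.2541, 0.1848]
tool_rot: [0.73, 0.683, -0.001, -0.001]
ft_force: [-0.5, 0.1, -0.1]
grip_width: 0.0855
```

```bash
python3 - <<'E'
from h import *
need(cw(-50,-5,180)+[.006,0,-.03])
E
```

```text
t 15.05 pos [0.4226 0.2541 0.1848] q [ 0.54  0.24 -0.07  1.26  0.    0.61] xang 86.23 zax [-0.004  0.    -1.   ] F [-0.5  0.1 -0.1] w 0.0855
need tool mm [-63.9  72.1  34.5]
```

apply_moves([
  [[-12,12,0,0],[-12,12,0,0],[-12,14,0,0],[-12,14,0,0],[-12,14,10,0],[-4,6,10,0],[0,0,10,0],[0,0,5,0],[0,0,0,0],[0,0,0,0]],
], hand=-1)

```text
clock: 16.05
eef_pos: [0.4903, 0.184, 0.1429]
tool_rot: [0.729, 0.685, -0.003, -0.002]
ft_force: [-0.0, 0.5, 0.0]
grip_width: -0.0002
```

apply_moves([
  [[0,0,8,0],[0,0,8,0],[0,0,8,0],[0,0,8,0],[0,0,6,0],[0,0,6,0],[0,0,6,0],[0,0,6,0],[0,0,6,0],[0,0,6,0]],
])

```text
clock: 17.05
eef_pos: [0.4883, 0.1862, 0.0886]
tool_rot: [0.728, 0.686, 0.002, -0.001]
ft_force: [-17.1, -6.2, 41.9]
grip_width: -0.0
```

```bash
python3 -c "from h import *;st()"
```

```text
t 17.05 pos [0.4883 0.1862 0.0886] q [ 0.36  0.37 -0.15  1.04  0.    0.42] xang 86.62 zax [ 0.001  0.004 -1.   ] F [-17.1  -6.2  41.9] w -0.0
```

The lid is pressed down to a hard stop at 42 N. The contact puts the height offset at about 33 mm. Raising and checking.

apply_moves([
  [[0,0,-20,0],[0,0,-20,0],[0,0,-20,0],[5,-12,-10,0],[10,-14,0,0],[12,-14,0,0],[12,-14,0,0],[12,-10,0,0],[10,-4,0,0],[0,0,0,0]],
], hand=1)

```text
clock: 18.05
eef_pos: [0.4226, 0.2531, 0.1586]
tool_rot: [0.729, 0.685, 0.005, 0.002]
ft_force: [-0.4, -0.1, 0.3]
grip_width: 0.0855
```

```bash
python3 - <<'E'
from h import *
p,M=st();s=cams.camera("scene");t=cams.camera("top")
print([proj(s,p+z*M[:,2]).round(1) for z in(-.054,0,.017)])
o=[]
for c,u,v in((s,230,190),(t,180,170)):
    im=cv2.resize(c["color"][v:v+125,u:u+100],None,fx=4,fy=4,interpolation=2)
    o.append(np.clip(im.astype(float)*1.7+20,0,255).astype(np.uint8))
cv2.imwrite("pics/a9.png",np.hstack(o)[:,:,::-1])
for f in np.arange(0.2,1.2,.2): print(f.round(1),[proj(s,hl(0,f,34,30)).round(1),proj(s,hl(0,f,66)).round(1)])
E
```

```text
t 18.05 pos [0.4226 0.2531 0.1586] q [ 0.54  0.25 -0.13  1.18 -0.    0.6 ] xang 86.45 zax [ 0.01   0.003 -1.   ] F [-0.4 -0.1  0.3] w 0.0855
[array([292.1, 227. ]), array([292.7, 255.4]), array([292.9, 263.8])]
0.2 [array([292.1, 295.1]), array([281.8, 306.4])]
0.4 [array([294.3, 292.6]), array([287.6, 307.5])]
0.6 [array([295.7, 289.4]), array([293.1, 307.2])]
0.8 [array([296.2, 285.5]), array([297.9, 305.7])]
1.0 [array([295.9, 281.2]), array([301.8, 303. ])]
```

View pics/a9.png

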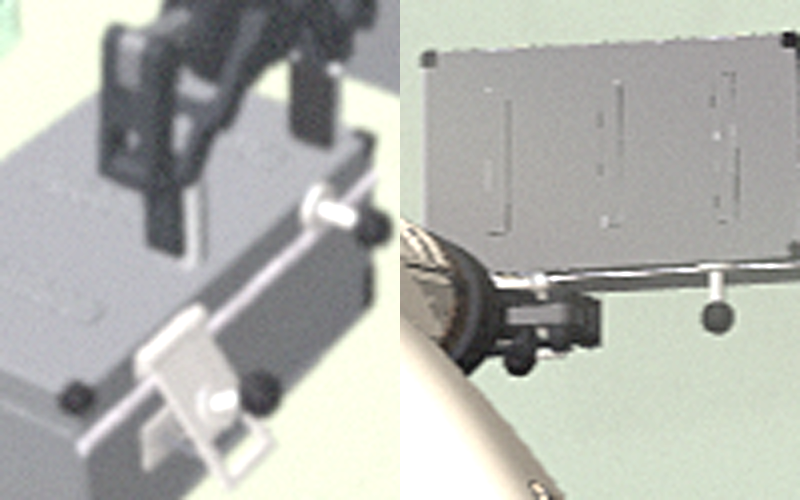

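Lid is shut again (pull at (323.2,247)) and the hasp is free at about 0.65 rad (ball at scene (295.7,288.2), top (209.7,259.2)). The open fingertips' midpoint is about (291.4,240), so the height offset is about 33 mm here.

```bash
python3 - <<'E'
from h import *
s=cams.camera("scene");t=cams.camera("top");p,M=st()
print("ball tri",tri(s,(295.7,288.2),t,(209.7,259.2)),hk(.65))
# right knuckle end predicted in top (height unknown 0..60 above TCP)
for h in(0,.03,.06): print(h,proj(t,p+[0,0,.033+h]-.042*M[:,0]).round(1),"obs ~ (230,250)")
# per-finger tip (open half gap 42..57, mid 49)
for sg in(1,-1): print(proj(s,p+[0,0,.033-.004]+sg*.048*M[:,0]).round(1),"obs (274,254.5)/(308.7,226)")
need([.4176,.2546,.091-.033])
E
```

```text
t 18.25 pos [0.4236 0.2517 0.159 ] q [ 0.54  0.25 -0.13  1.18 -0.    0.6 ] xang 86.3 zax [ 0.01   0.002 -1.   ] F [ 0.6 -1.   0.6] w 0.0856
ball tri (array([0.41882353, 0.25405693, 0.09287153]), np.float64(0.0009556270003631879)) [0.41756512 0.25453231 0.09308874]
0 [219.6 252.1] obs ~ (230,250)
0.03 [216.7 250.7] obs ~ (230,250)
0.06 [213.7 249.1] obs ~ (230,250)
[273.6 255.2] obs (274,254.5)/(308.7,226)
[309.1 225.2] obs (274,254.5)/(308.7,226)
t 18.25 pos [0.4236 0.2517 0.159 ] q [ 0.54  0.25 -0.13  1.18 -0.    0.6 ] xang 86.3 zax [ 0.01   0.002 -1.   ] F [ 0.6 -1.   0.6] w 0.0856
need tool mm [  2.2  -7.2 100.9]
```

The tips match a pure +33 mm z offset, so x is fine. The stall at φ≈0.9 was most likely the fingertips meeting the leaf, so I'll grip the ball nearer the tips this time.

apply_moves([
  [[2,-8,0,0],[0,0,15,0],[0,0,15,0],[0,0,15,0],[0,0,15,0],[0,0,12,0],[0,0,8,0],[0,0,5,0],[0,0,0,0],[0,0,0,0]],
])

```text
clock: 19.25
eef_pos: [0.4172, 0.2523, 0.0721]
tool_rot: [0.732, 0.681, 0.006, 0.003]
ft_force: [-0.1, -0.2, -0.7]
grip_width: 0.0856
```

```bash
python3 -c "from h import *;need([.416,.2543,.066])"
```

```text
t 19.25 pos [0.4172 0.2523 0.0721] q [ 0.55  0.32 -0.28  0.96 -0.    0.62] xang 85.83 zax [ 0.013  0.004 -1.   ] F [-0.1 -0.2 -0.7] w 0.0856
need tool mm [ 1.9 -1.4  6.1]
```

apply_moves([
  [[2,-1,6,0],[0,0,0,0],[0,0,0,0],[0,0,0,0],[0,0,0,0],[0,0,0,0],[0,0,0,0],[0,0,0,0],[0,0,0,0],[0,0,0,0]],
], hand=-1)

```text
clock: 20.25
eef_pos: [0.4176, 0.2551, 0.0673]
tool_rot: [0.732, 0.681, 0.008, 0.004]
ft_force: [-0.3, 0.3, -0.2]
grip_width: 0.0161
```

```bash
python3 -c "
from h import *
st()
for a in (.65,.8,.95,1.1,1.25,1.4,1.55,1.7,1.85):print(a,(hk(a)-hk(.65)).round(4)*1e3)"
```

```text
t 20.25 pos [0.4176 0.2551 0.0673] q [ 0.55  0.32 -0.29  0.94 -0.    0.62] xang 85.84 zax [ 0.016  0.005 -1.   ] F [-0.3  0.3 -0.2] w 0.0161
0.65 [0. 0. 0.]
0.8 [-0.8  0.   6.7]
0.95 [-0.6  0.  13.5]
1.1 [ 0.5 -0.  20.2]
1.25 [ 2.7 -0.2 26.7]
1.4 [ 5.8 -0.3 32.7]
1.55 [ 9.8 -0.6 38.2]
1.7 [14.6 -0.8 43. ]
1.85 [20.  -1.2 47.1]
```

Gripped again (16.1 mm). First part of the arc, with a force check.

apply_moves([
  [[0,0,-3.5,0],[0,0,-3.5,0],[0,0,-3.5,0],[0,0,-3.5,0],[0,0.5,-3.5,0],[0,1,-3,0],[0,1,-3,0],[0,1.5,-3,0],[0,1.5,-3,0],[0,0,0,0]],
])

```text
clock: 21.25
eef_pos: [0.4196, 0.2547, 0.0963]
tool_rot: [0.732, 0.681, 0.004, 0.0]
ft_force: [0.8, 1.3, -6.5]
grip_width: 0.016
```

```bash
python3 -c "
from h import *
p,M=st();print(((p-[.4176,.2551,.0673])*1e3).round(1))
s=cams.camera('scene');t=cams.camera('top')
# pull dark-blob top position
for c,w,pr in((s,8,pull(0)),(t,6,pull(0))):
    u,v=proj(c,pr).astype(int);g=cv2.cvtColor(c['color'],cv2.COLOR_RGB2GRAY)[v-12:v+9,u-9:u+10];m=g<g.min()+25;y,x=np.nonzero(m);print(proj(c,pr).round(1),u-9+x.mean(),v-12+y.mean(),len(x))
"
```

```text
t 21.25 pos [0.4196 0.2547 0.0963] q [ 0.54  0.3  -0.23  1.03  0.    0.62] xang 85.85 zax [ 0.007  0.005 -1.   ] F [ 0.8  1.3 -6.5] w 0.016
[ 2.  -0.4 29. ]
[324.2 247.1] 320.9491525423729 237.96610169491527 59
[259.2 249.3] 257.78333333333336 244.53333333333333 60
```

```bash
cat >> h.py <<'E'
def lidangle(hi=.4,lo=0.0):
    for n,r in(("scene",5),("top",3)):
        c=cams.camera(n);g=cv2.cvtColor(c["color"],cv2.COLOR_RGB2GRAY).astype(float);res=[]
        for a in np.arange(lo,hi,.02):
            w=np.zeros(g.shape,np.uint8);u=proj(c,pull(a));cv2.circle(w,tuple(int(round(x)) for x in u),r,1,-1);res.append((g[w>0].mean().round(1),a.round(2)))
        print(n,sorted(res)[:4])
E
python3 -c "
from h import *
lidangle();st()"
```

```text
scene [(np.float64(46.3), np.float64(0.36)), (np.float64(47.8), np.float64(0.38)), (np.float64(50.9), np.float64(0.34)), (np.float64(51.7), np.float64(0.12))]
top [(np.float64(42.3), np.float64(0.08)), (np.float64(42.3), np.float64(0.1)), (np.float64(44.0), np.float64(0.12)), (np.float64(44.0), np.float64(0.14))]
t 21.45 pos [0.4196 0.2547 0.0959] q [ 0.54  0.3  -0.23  1.03  0.    0.62] xang 85.85 zax [ 0.007  0.005 -1.   ] F [ 0.3  1.8 -5.2] w 0.0163
```

The lid is at about 0.1 rad again: at full grip the ball doesn't pivot freely in the pads. I'll ease the grip to a width target just under the ball's size and see whether the force drops.

apply_moves([
  [[0,0,0,0],[0,0,0,0],[0,0,0,0],[0,0,0,0],[0,0.5,-2.5,0],[0,0.5,-2.5,0],[0,1,-2.5,0],[0,1,-2.5,0],[0,1,-2.5,0],[0,0,0,0]],
], hand=-0.57)

```text
clock: 22.45
eef_pos: [0.4243, 0.2546, 0.1116]
tool_rot: [0.732, 0.681, 0.006, 0.001]
ft_force: [-1.5, 1.5, -0.8]
grip_width: 0.0185
```

```bash
python3 -c "
from h import *
lidangle(.3);st()"
```

```text
scene [(np.float64(53.2), np.float64(0.12)), (np.float64(57.0), np.float64(0.1)), (np.float64(57.9), np.float64(0.14)), (np.float64(72.4), np.float64(0.16))]
top [(np.float64(42.3), np.float64(0.08)), (np.float64(42.3), np.float64(0.1)), (np.float64(43.9), np.float64(0.12)), (np.float64(43.9), np.float64(0.14))]
t 22.55 pos [0.4243 0.2546 0.1114] q [ 0.54  0.29 -0.2   1.06  0.    0.61] xang 85.91 zax [ 0.01   0.006 -1.   ] F [-1.   0.8  0.2] w 0.0185
```

```bash
python3 -c "
from h import *
for f in np.arange(.8,1.91,.1):print(f.round(2),hl(.12,f,34,30).round(4),(hl(.12,f,34,30)-[.4243,.2546,.1372]).round(4)*1e3)
s=cams.camera('scene')
im=cv2.resize(s['color'][190:320,230:350],None,fx=4,fy=4,interpolation=2);cv2.imwrite('pics/b0.png',np.clip(im*1.7,0,255)[:,:,::-1])
for f in (.6,.8,1.,1.2,1.4,1.6):print(f,proj(s,hl(.12,f,66)).round(1),proj(s,hl(.12,f,34)).round(1))
# bright/steel mask of leaf
g=s['color'].astype(int);sub=g[255:310,262:312].min(2)
for r in sub[::3]:print(' '.join('%3d'%x for x in r[::2]))
"
```

```text
0.8 [0.4199 0.2544 0.1226] [ -4.4  -0.2 -14.6]
0.9 [0.4204 0.2544 0.1271] [ -3.9  -0.2 -10.1]
1.0 [0.4214 0.2543 0.1315] [-2.9 -0.3 -5.7]
1.1 [0.4229 0.2542 0.1358] [-1.4 -0.4 -1.4]
1.2 [0.4247 0.2541 0.14  ] [ 0.4 -0.5  2.8]
1.3 [0.427  0.254  0.1439] [ 2.7 -0.6  6.7]
1.4 [0.4296 0.2538 0.1476] [ 5.3 -0.8 10.4]
1.5 [0.4326 0.2537 0.151 ] [ 8.3 -0.9 13.8]
1.6 [0.4359 0.2535 0.1541] [11.6 -1.1 16.9]
1.7 [0.4395 0.2533 0.1568] [15.2 -1.3 19.6]
1.8 [0.4434 0.253  0.1592] [19.1 -1.6 22. ]
1.9 [0.4475 0.2528 0.1611] [23.2 -1.8 23.9]
0.6 [294.3 298.2] [283.5 282.8]
0.8 [298.6 295.8] [285.6 281.5]
1.0 [301.9 292.1] [287.3 279.6]
1.2 [304.1 287.4] [288.3 277. ]
1.4 [305.1 281.6] [288.7 274.1]
1.6 [304.6 275.1] [288.4 270.8]
100 100  98  80  41  40  45  37  27  27  31  27  36  36  33  35  31  36  32  44  70  63  59  59  59
 99  99 100  98  95  75  87  67  39  25  30  36  32  35  54  67  45  38  39  50  73  57  55  60  60
100  99  99  94  94 132 149 126 103  56  33  34  34  57 110  89  41  33  34  51  74  60  58  61  58
 99  94  88 112 146 138 120 126 127  70  36  38  33  51 112  92  43  19  2
[... 943 characters left out ...]
09  95  88  85  72  56  57  58  57  54  70 119 143 136 119 123 126 126 125 124 124
 61  67 110 100  90  87  84  82  78  79  70  59  58  60  68  88 114 126 124 123 126 126 123 127 123
 60  68  99  93  86  80  83  72  60  66  68  57  61  71 100 122 125 125 125 124 126 125 123 122 125
 57  63 103  94  87  71  59  69  77  67  57  70  84 116 123 126 123 124 126 127 123 123 123 122 124
 57  61  99  80  63  59  56  59  59  61  76 102 123 124 123 127 126 123 125 125 126 125 124 125 124
 57  59  59  58  56  57  58  57  66  84 115 123 124 123 124 126 124 124 125 124 123 125 127 124 124[ WARN:0@1.276] global loadsave.cpp:1063 imwrite_ Unsupported depth image for selected encoder is fallbacked to CV_8U.
```

The numbers show the leaf end at about (299,289), so the hasp is at about 1.1 rad relative to the lid. The lid stayed at 0.12 and the force is low, so the light grip works. Continuing along the arc.

apply_moves([
  [[0,1,-3,0],[0,1.5,-3,0],[0,2,-3,0],[0,2,-2.5,0],[0,2.5,-2.5,0],[0,2.5,-2.5,0],[0,3,-2,0],[0,3,-2,0],[0,2,-1,0],[0,0,0,0]],
])

```text
clock: 23.6
eef_pos: [0.445, 0.2533, 0.1345]
tool_rot: [0.732, 0.682, 0.005, 0.0]
ft_force: [-1.1, 1.7, -1.8]
grip_width: 0.0185
```

```bash
python3 -c "
from h import *
lidangle(.3);p,M=st();print((p-[.4243,.2546,.1114]).round(4)*1e3)
s=cams.camera('scene')
g=s['color'].astype(int);sub=g[240:300,262:318].min(2)
for r in sub[::3]:print(' '.join('%3d'%x for x in r[::2]))
for f in (1.2,1.4,1.6,1.8):print(f,proj(s,hl(.12,f,66)).round(1))
"
```

```text
scene [(np.float64(53.3), np.float64(0.12)), (np.float64(57.3), np.float64(0.1)), (np.float64(58.4), np.float64(0.14)), (np.float64(72.8), np.float64(0.16))]
top [(np.float64(42.9), np.float64(0.08)), (np.float64(42.9), np.float64(0.1)), (np.float64(44.6), np.float64(0.12)), (np.float64(44.6), np.float64(0.14))]
t 23.7 pos [0.445  0.2533 0.1345] q [ 0.52  0.3  -0.12  1.13  0.    0.59] xang 85.93 zax [ 0.009  0.007 -1.   ] F [-0.7  1.4 -0.5] w 0.0186
[20.7 -1.3 23.1]
 50  42  28  31  29  37  38  36  29  52  48  28  33  40  72  78  76  64  60  61  60  68  88  90  83  87 108 104
 98  92  78  45  30  31  33  38  93  92  54  31  29  36  65  67  60  63  59  61  68  77  79  86 102 127 107  76
100  99  99  68  32  37  37  40 101 102  58  28  33  36  69  71  61  63  55  65  94  88  95 123 127  90  64  60
101  99 101  70  40  36  35  39 102 104  60  29  24  37  66  72  58  59  89 121 114 107 126 109  74  58  55  60
100 101  99  72  32  35  34  39  96 108  60  27  21  36  59  57  74 118 122 108 119 113  88  63  59  58  59  61
100  98 100  84  43  39  32  34  90 106  62  30  18  50  57  99 126 1
[... 982 characters left out ...]
  59  57  56  58  56  58  60  59  60  60  64  77 106 125 125 127 126
141 117 122 123  90  65  57  63  63  56  60  61  59  59  58  60  58  56  58  60  67  90 117 125 126 125 127 127
110 124 103  74  56  59  91 105  73  61  57  58  57  61  60  58  57  60  65  75 104 124 127 127 125 127 126 127
115  82  61  58  80 117 101  95  71  56  57  57  61  61  57  57  61  70  84 113 126 125 125 126 125 128 127 125
 66  58  64 101 111  99  88  85  72  58  56  57  57  55  58  66  77 101 124 126 124 123 126 128 127 126 127 126
 58  71 108  99  91  90  84  83  76  80  70  60  57  57  68  84 116 124 126 125 126 125 125 125 124 125 124 126
1.2 [304.1 287.4]
1.4 [305.1 281.6]
1.6 [304.6 275.1]
1.8 [302.8 268.1]
```

The hasp leaf end is now at about (301.5,270.5), so the hasp is at about 1.75 rad with the lid still at 0.12. I'll release, rise, and press the lid fully shut before opening it.

apply_moves([
  [[0,0,0,0],[0,0,0,0],[0,0,0,0],[0,0,0,0],[0,0,-15,0],[0,0,-15,0],[0,0,-15,0],[0,0,-10,0],[0,0,0,0],[0,0,0,0]],
], hand=1)

```text
clock: 24.75
eef_pos: [0.4457, 0.2512, 0.1916]
tool_rot: [0.732, 0.681, 0.006, 0.003]
ft_force: [0.3, -0.8, 0.5]
grip_width: 0.0852
```

```bash
python3 -c "
from h import *
need(cw(-50,-40,110))"
```

```text
t 24.75 pos [0.4457 0.2512 0.1916] q [ 0.52  0.26 -0.02  1.27 -0.    0.59] xang 85.84 zax [ 0.013  0.003 -1.   ] F [ 0.3 -0.8  0.5] w 0.0852
need tool mm [-98.   42.6  81.8]
```

apply_moves([
  [[-25,11,0,0],[-25,11,0,0],[-25,11,0,0],[-20,8,5,0],[0,0,15,0],[0,0,15,0],[0,0,15,0],[0,0,15,0],[0,0,10,0],[0,0,8,0]],
])

```text
clock: 25.75
eef_pos: [0.4789, 0.1483, 0.099]
tool_rot: [0.732, 0.681, 0.002, 0.002]
ft_force: [0.3, 1.1, -0.1]
grip_width: 0.0855
```

apply_moves([
  [[0,0,6,0],[0,0,6,0],[0,0,6,0],[0,0,6,0],[0,0,6,0],[0,0,5,0],[0,0,5,0],[0,0,-10,0],[0,0,-15,0],[0,0,-15,0]],
])

```text
clock: 26.75
eef_pos: [0.4783, 0.1486, 0.1179]
tool_rot: [0.732, 0.682, 0.007, 0.005]
ft_force: [-0.6, 0.1, -0.2]
grip_width: 0.0857
```

```bash
python3 -c "
from h import *
lidangle(.2);need(pull(0)+[0,0,.07])"
```

```text
scene [(np.float64(52.1), np.float64(0.0)), (np.float64(53.7), np.float64(0.02)), (np.float64(66.4), np.float64(0.04)), (np.float64(82.4), np.float64(0.06))]
top [(np.float64(149.2), np.float64(0.06)), (np.float64(149.4), np.float64(0.16)), (np.float64(149.4), np.float64(0.18)), (np.float64(151.1), np.float64(0.0))]
t 26.85 pos [0.48   0.1492 0.1193] q [ 0.3   0.29 -0.18  1.08 -0.    0.37] xang 85.94 zax [ 0.022  0.003 -1.   ] F [-0.3  0.7  0.9] w 0.0855
need tool mm [-18.9 -48.7 -47.8]
```

The lid is shut (0–0.02). Going to the pull.

apply_moves([
  [[-7,-17,0,0],[-6,-16,0,0],[-6,-16,0,0],[0,0,10,0],[0,0,12,0],[0,0,12,0],[0,0,10,0],[0,0,5,0],[0,0,0,0],[0,0,0,0]],
])

```text
clock: 27.85
eef_pos: [0.4335, 0.1341, 0.0593]
tool_rot: [0.732, 0.682, 0.01, 0.007]
ft_force: [0.7, -1.0, 1.3]
grip_width: 0.0854
```

```bash
python3 -c "
from h import *
P=pull(0);P[2]=.063;need(P)"
```

```text
t 27.85 pos [0.4335 0.1341 0.0593] q [ 0.3   0.27 -0.4   0.88 -0.    0.37] xang 85.94 zax [ 0.025  0.003 -1.   ] F [ 0.7 -1.   1.3] w 0.0854
need tool mm [-0.7 -4.3 -3.8]
```

apply_moves([
  [[-0.5,-4,-4,0],[0,0,0,0],[0,0,0,0],[0,0,0,0],[0,0,0,0],[0,0,0,0],[0,0,0,0],[0,0,0,0],[0,0,0,0],[0,0,0,0]],
], hand=-1)

```text
clock: 28.85
eef_pos: [0.4306, 0.1341, 0.0653]
tool_rot: [0.732, 0.681, 0.012, 0.008]
ft_force: [1.0, -0.1, 0.4]
grip_width: 0.0165
```

```bash
python3 -c "
from h import *
p,M=st()
A=np.linspace(0,1.6,31);D=np.diff([pull(a) for a in A],axis=0)*1e3
print((D@M).round(1))"
```

```text
t 28.85 pos [0.4306 0.1341 0.0653] q [ 0.31  0.25 -0.4   0.89 -0.01  0.38] xang 85.94 zax [ 0.029  0.004 -1.   ] F [ 1.  -0.1  0.4] w 0.0165
[[ 0.1  1.1 -9.1]
 [ 0.1  1.6 -9.1]
 [ 0.1  2.1 -9. ]
 [ 0.1  2.5 -8.8]
 [ 0.1  3.  -8.7]
 [ 0.1  3.5 -8.5]
 [ 0.1  3.9 -8.3]
 [ 0.1  4.3 -8.1]
 [ 0.1  4.8 -7.9]
 [ 0.1  5.2 -7.6]
 [ 0.1  5.6 -7.3]
 [ 0.1  6.  -7. ]
 [ 0.1  6.3 -6.7]
 [ 0.1  6.7 -6.3]
 [ 0.1  7.  -6. ]
 [ 0.1  7.3 -5.6]
 [ 0.1  7.6 -5.2]
 [ 0.1  7.9 -4.8]
 [ 0.1  8.1 -4.3]
 [ 0.1  8.3 -3.9]
 [ 0.1  8.5 -3.5]
 [ 0.1  8.7 -3. ]
 [ 0.1  8.8 -2.5]
 [ 0.1  9.  -2.1]
 [ 0.1  9.1 -1.6]
 [ 0.1  9.1 -1.1]
 [ 0.1  9.2 -0.6]
 [ 0.1  9.2 -0.1]
 [ 0.1  9.2  0.4]
 [ 0.1  9.1  0.9]]
```

apply_moves([
  [[0,0.5,-9,0],[0,1,-9,0],[0,1.5,-9,0],[0,2.5,-9,0],[0,3,-9,0],[0,3.5,-8.5,0],[0,4,-8.5,0],[0,4.5,-8,0],[0,5,-8,0],[0,5,-7.5,0]],
])

```text
clock: 29.85
eef_pos: [0.4691, 0.1317, 0.1555]
tool_rot: [0.734, 0.679, 0.017, 0.013]
ft_force: [13.5, 1.5, -17.5]
grip_width: 0.0161
```

```bash
cat >> h.py <<'E'
def arc(a1,n,p0):
    p,M=st();d=p-np.array(p0);H=cw(70,-60,85);r=pull(0)+d-H;x=r@EX;z=r[2]
    a=np.pi-np.arctan2(z,x)-np.arctan2(11,172);print("disp",(d*1e3).round(1),"radius",np.hypot(x,z).round(4),"alpha",a.round(3))
    D=np.diff([pull(v) for v in np.linspace(a,a1,n+1)],axis=0)*1e3;D[0]+=(pull(a)-pull(0)-d)*1e3
    print((D@M).round(1))
E
python3 -c "
from h import *
arc(1.6,20,[.4306,.1341,.0653])"
```

```text
t 29.85 pos [0.4691 0.1317 0.1555] q [ 0.28  0.22 -0.18  1.13 -0.01  0.36] xang 85.56 zax [ 0.043  0.004 -0.999] F [ 13.5   1.5 -17.5] w 0.0161
disp [38.5 -2.4 90.2] radius 0.1675 alpha 0.585
[[ 0.3  2.  -9.7]
 [ 0.2  6.1 -6.3]
 [ 0.2  6.4 -6. ]
 [ 0.2  6.7 -5.6]
 [ 0.2  7.  -5.3]
 [ 0.2  7.2 -4.9]
 [ 0.2  7.5 -4.6]
 [ 0.2  7.7 -4.2]
 [ 0.2  7.9 -3.8]
 [ 0.2  8.1 -3.4]
 [ 0.2  8.2 -3. ]
 [ 0.2  8.4 -2.5]
 [ 0.2  8.5 -2.1]
 [ 0.2  8.6 -1.7]
 [ 0.2  8.7 -1.2]
 [ 0.2  8.7 -0.8]
 [ 0.2  8.7 -0.4]
 [ 0.2  8.7  0.1]
 [ 0.2  8.7  0.5]
 [ 0.2  8.7  1. ]]
```

apply_moves([
  [[0,6,-4.5,0],[0,6.5,-5,0],[0,6.5,-5.5,0],[0,7,-5.5,0],[0,7,-5,0],[0,7,-5,0],[0,7.5,-4.5,0],[0,7.5,-4,0],[0,8,-4,0],[0,8,-3.5,0]],
])

```text
clock: 30.85
eef_pos: [0.546, 0.125, 0.2143]
tool_rot: [0.734, 0.678, 0.021, 0.017]
ft_force: [1.0, 0.6, 0.4]
grip_width: 0.0003
```

```bash
python3 -c "
from h import *
arc(1.6,12,[.4306,.1341,.0653])"
```

```text
t 30.85 pos [0.546  0.125  0.2143] q [ 0.23  0.32  0.11  1.31 -0.01  0.31] xang 85.44 zax [ 0.054  0.004 -0.999] F [1.  0.6 0.4] w 0.0003
disp [115.4  -9.1 149. ] radius 0.1696 alpha 1.169
[[ 2.6  5.2 -4.2]
 [ 0.1  6.  -1.4]
 [ 0.1  6.1 -1.2]
 [ 0.1  6.1 -1. ]
 [ 0.1  6.1 -0.8]
 [ 0.1  6.2 -0.5]
 [ 0.1  6.2 -0.3]
 [ 0.1  6.2 -0.1]
 [ 0.1  6.2  0.1]
 [ 0.1  6.2  0.4]
 [ 0.1  6.2  0.6]
 [ 0.1  6.1  0.8]]
```

It slipped off. I'll measure the lid angle and use the last view.

```bash
python3 -c "
from h import *
lidangle(1.4,.3)
s=cams.camera('scene');t=cams.camera('top');p,M=st()
o=[]
for c,u,v in((s,220,130),(t,160,130)):
    im=cv2.resize(c['color'][v:v+180,u:u+130],None,fx=3,fy=3,interpolation=2)
    o.append(np.clip(im.astype(float)*1.6+15,0,255).astype(np.uint8))
cv2.imwrite('pics/b1.png',np.hstack(o)[:,:,::-1])
for a in np.arange(.5,1.6,.1):print(a.round(1),proj(s,pull(a)).round(),proj(t,pull(a)).round(),pull(a).round(3))
"
```

```text
scene [(np.float64(37.9), np.float64(0.6)), (np.float64(43.4), np.float64(0.58)), (np.float64(43.8), np.float64(0.62)), (np.float64(49.2), np.float64(0.64))]
top [(np.float64(131.5), np.float64(1.38)), (np.float64(137.0), np.float64(1.36)), (np.float64(142.2), np.float64(1.34)), (np.float64(144.6), np.float64(1.32))]
t 31.05 pos [0.5454 0.1249 0.2135] q [ 0.23  0.31  0.1   1.31 -0.01  0.31] xang 85.42 zax [ 0.053  0.004 -0.999] F [-0.5 -0.  -1. ] w 0.0001
0.5 [312. 205.] [254. 234.] [0.455 0.132 0.177]
0.6 [307. 197.] [253. 228.] [0.465 0.132 0.191]
0.7 [302. 189.] [252. 222.] [0.477 0.131 0.204]
0.8 [296. 181.] [251. 216.] [0.489 0.13  0.216]
0.9 [289. 174.] [251. 209.] [0.503 0.129 0.227]
1.0 [282. 168.] [250. 201.] [0.517 0.129 0.236]
1.1 [275. 162.] [249. 194.] [0.533 0.128 0.243]
1.2 [268. 157.] [248. 186.] [0.549 0.127 0.249]
1.3 [260. 152.] [248. 178.] [0.565 0.126 0.254]
1.4 [253. 149.] [248. 170.] [0.582 0.125 0.256]
1.5 [245. 146.] [247. 162.] [0.6   0.124 0.257]
```

View pics/b1.png

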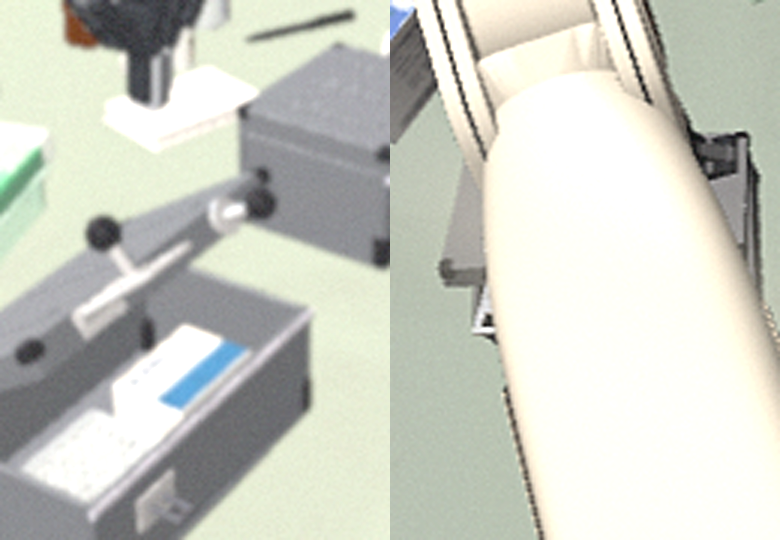

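The pull is at (306.7,198), so the lid is at about 0.6 and holding. The hasp still stands well up. Closed fingertips are at about (270,165). I'll recheck the tool offset here and regrip the pull.

```bash
python3 -c "
from h import *
s=cams.camera('scene');p,M=st()
for dz in(.02,.025,.03,.033,.036,.04):print(dz,proj(s,p+.017*M[:,2]+[0,0,dz]).round(1))
P=pull(.6);print(P);P[2]+=.06-.031;need(P)"
```

```text
t 31.1 pos [0.5451 0.125  0.2134] q [ 0.23  0.31  0.1   1.31 -0.01  0.31] xang 85.43 zax [ 0.053  0.004 -0.999] F [-0.5  0.5 -0.4] w -0.0003
0.02 [270.4 172.9]
0.025 [270.3 170.4]
0.03 [270.2 168. ]
0.033 [270.1 166.5]
0.036 [270. 165.]
0.04 [269.9 163. ]
[0.46527891 0.13158184 0.1911972 ]
t 31.1 pos [0.5451 0.125  0.2134] q [ 0.23  0.31  0.1   1.31 -0.01  0.31] xang 85.43 zax [ 0.053  0.004 -0.999] F [-0.5  0.5 -0.4] w -0.0003
need tool mm [  0.3 -79.7 -11. ]
```

apply_moves([
  [[0,-10,-5,0],[0,-12,-5,0],[0,-12,-2,0],[0,-12,0,0],[0,-12,0,0],[0,-12,0,0],[0,-10,0,0],[0,0,10,0],[0,0,10,0],[0,0,0,0]],
], hand=1)

```text
clock: 32.1
eef_pos: [0.4538, 0.132, 0.2018]
tool_rot: [0.734, 0.679, 0.021, 0.016]
ft_force: [0.8, -0.1, 0.3]
grip_width: 0.0855
```

```bash
python3 -c "
from h import *
P=pull(.6);P[2]=.155;need(P)"
```

```text
t 32.1 pos [0.4538 0.132  0.2018] q [ 0.29  0.15 -0.14  1.23 -0.01  0.37] xang 85.6 zax [ 0.053  0.004 -0.999] F [ 0.8 -0.1  0.3] w 0.0855
need tool mm [ 0.1  9.1 47.3]
```

apply_moves([
  [[0,9,5,0],[0,0,10,0],[0,0,10,0],[0,0,10,0],[0,0,6,0],[0,0,2,0],[0,0,0,0],[0,0,0,0],[0,0,0,0],[0,0,0,0]],
])

```text
clock: 33.1
eef_pos: [0.467, 0.131, 0.1539]
tool_rot: [0.734, 0.679, 0.02, 0.016]
ft_force: [-0.4, 0.2, 1.2]
grip_width: 0.0853
```

```bash
python3 -c "
from h import *
P=pull(.6);P[2]=.155;need(P)"
```

```text
t 33.1 pos [0.467  0.131  0.1539] q [ 0.28  0.21 -0.2   1.12 -0.01  0.36] xang 85.53 zax [ 0.05   0.004 -0.999] F [-0.4  0.2  1.2] w 0.0853
need tool mm [ 0.4 -1.7 -1.2]
```

apply_moves([
  [[0,-1,0,0],[0,0,0,0],[0,0,0,0],[0,0,0,0],[0,0,0,0],[0,0,0,0],[0,2,-2,0],[0,5,-5,0],[0,6,-7,0],[0,6,-7,0]],
], hand=-1)

```text
clock: 34.1
eef_pos: [0.4816, 0.1313, 0.1731]
tool_rot: [0.733, 0.68, 0.017, 0.012]
ft_force: [5.8, 3.3, -14.3]
grip_width: 0.0167
```

```bash
cat >> h.py <<'E'
def arc2(a1,n,p0,a0):
    p,M=st();d=p-np.array(p0);H=cw(70,-60,85);r=pull(a0)+d-H;x=r@EX;z=r[2]
    a=np.pi-np.arctan2(z,x)-np.arctan2(11,172);print("radius",np.hypot(x,z).round(4),"alpha",a.round(3))
    D=np.diff([pull(v) for v in np.linspace(a,a1,n+1)],axis=0)*1e3
    print((D@M).round(1)[::2])
E
python3 -c "
from h import *
arc2(1.6,20,[.4655,.131,.1545],.6)"
```

```text
t 34.1 pos [0.4816 0.1313 0.1731] q [ 0.27  0.23 -0.12  1.18 -0.    0.35] xang 85.65 zax [ 0.042  0.007 -0.999] F [  5.8   3.3 -14.3] w 0.0167
radius 0.1729 alpha 0.742
[[ 0.1  5.6 -4.8]
 [ 0.2  6.  -4.3]
 [ 0.2  6.4 -3.7]
 [ 0.2  6.7 -3.2]
 [ 0.2  6.9 -2.6]
 [ 0.2  7.1 -2. ]
 [ 0.1  7.3 -1.4]
 [ 0.1  7.3 -0.7]
 [ 0.1  7.4 -0.1]
 [ 0.1  7.4  0.5]]
```

apply_moves([
  [[0,7,-3.5,0],[0,7,-3.5,0],[0,7,-3.5,0],[0,7,-3.5,0],[0,7.5,-3,0],[0,7.5,-3,0],[0,7.5,-2.5,0],[0,7.5,-2.5,0],[0,7.5,-2,0],[0,7.5,-2,0]],
])

```text
clock: 35.1
eef_pos: [0.5474, 0.1258, 0.2078]
tool_rot: [0.734, 0.679, 0.009, 0.002]
ft_force: [0.4, 0.4, -0.8]
grip_width: 0.0002
```

```bash
python3 -c "
from h import *
arc2(1.6,12,[.4655,.131,.1545],.6)"
```

```text
t 35.1 pos [0.5474 0.1258 0.2078] q [0.22 0.35 0.14 1.35 0.01 0.3 ] xang 85.6 zax [ 0.015  0.01  -1.   ] F [ 0.4  0.4 -0.8] w 0.0002
radius 0.1683 alpha 1.182
[[ 0.1  5.7 -1.7]
 [ 0.1  5.8 -1.3]
 [ 0.1  5.9 -0.9]
 [ 0.1  6.  -0.5]
 [ 0.1  6.  -0.1]
 [ 0.1  6.   0.3]]
```

```bash
python3 -c "
from h import *
lidangle(1.5,.5)
s=cams.camera('scene');g=cv2.cvtColor(s['color'],cv2.COLOR_RGB2GRAY);sub=g[140:205,235:320]
for r in sub[::3]:print(' '.join('%3d'%x for x in r[::3]))"
```

```text
scene [(np.float64(40.2), np.float64(0.96)), (np.float64(46.1), np.float64(0.98)), (np.float64(47.2), np.float64(0.94)), (np.float64(48.7), np.float64(1.24))]
top [(np.float64(142.9), np.float64(1.48)), (np.float64(147.6), np.float64(1.46)), (np.float64(151.9), np.float64(1.44)), (np.float64(154.2), np.float64(1.42))]
142 144 101  55  35  42  30  26  33  31  35  38  36  38  26  42  71 140 138 136 142 141 142 135 111  84  62  69  91
144 143 113  47  39  30  29  30  24  34  40  36  29  35  49 140 100 143 141 143 141 142 126  86 102 118 133 140 142
142 144 142 129 110  77  33  39  27  31  30  28  32  36  76 152 122 140 143 143 144 141 143 143 142 142 142 142 143
142 142 141 143 141 140 102  73  49  30  31  28  46  88 147 152 123 142 141 143 142 141 140 142 142 144 141 142 142
144 143 145 143 142 144 144 142 136  45  33  50  91  75 140 154 132 152 166 148 144 140 142 141 142 141 142 140 123
139 142 144 143 142 143 142 141 140  43  43  59 106  75 134 169 192 191 198 198 174 145 141 143 141 142 130 108  98
142 144 144 143 144 144 144 143 141  46  40  54 107  74 167 180 183 193 192 186 187 
[... 1071 characters left out ...]
  84
106 120  85  98 143 142 127  89  80  79  76  78  76  73  83  82  91 141 142 143 141 138  84  84  82  84  83  84  85
 84  76  76 135 141 107  78  78  77  81  76  69  73  80  84  86 134 142 142 141 141 142  83  83  84  82  83  82  82
 77  76  86 127  89  77  78  77  76  73  60  61  81  81  82 123 142 143 140 142 141 130  62  82  83  83  86  83  84
 75  76  90  79  79  79  77  76  71  53  53  81  83  81 109 141 142 143 142 144 142 125  35  78  82  84  83  84  84
 74  89  92  77  77  78  75  63  51  48  79  84  84  99 139 142 143 142 141 142 142 130  35  78  85  81  83  82  83
 95 111  78  76  78  74  55  50  45  60  83  80  85 136 141 143 142 144 141 143 143 140  80  81  85  84  83  82  82
```

The pull ball is at about (285.5,170), so the lid is at about 0.96. I'll regrip with the light grip that pivoted well on the hasp.

apply_moves([
  [[0,0,-4,0],[0,0,-4,0],[0,0,0,0],[0,0,0,0],[0,-10,0,0],[0,-10,2,0],[0,-10,5,0],[0,-4,6,0],[0,0,3,0],[0,0,0,0]],
], hand=1)

```text
clock: 36.25
eef_pos: [0.5082, 0.1283, 0.1997]
tool_rot: [0.734, 0.679, 0.009, 0.001]
ft_force: [0.7, -0.5, 0.8]
grip_width: 0.0854
```

```bash
python3 -c "
from h import *
P=pull(.96);print(P);P[2]-=.034;need(P)"
```

```text
[0.51131478 0.12892743 0.23220967]
t 36.25 pos [0.5082 0.1283 0.1997] q [0.24 0.28 0.02 1.3  0.01 0.32] xang 85.6 zax [ 0.015  0.01  -1.   ] F [ 0.7 -0.5  0.8] w 0.0854
need tool mm [0.9 3.1 1.5]
```

apply_moves([
  [[1,3,2,0],[0,0,0,0],[0,0,0,0],[0,0,0,0],[0,0,0,0],[0,0,0,0],[0,0,0,0],[0,3,-2,0],[0,5,-3,0],[0,6,-4,0]],
], hand=-0.59)

```text
clock: 37.25
eef_pos: [0.5227, 0.1291, 0.2037]
tool_rot: [0.733, 0.68, 0.005, -0.003]
ft_force: [-1.0, 2.7, -9.0]
grip_width: 0.0182
```

```bash
python3 -c "
from h import *
arc2(1.62,16,[.5113,.1289,.1982],.96)"
```

```text
t 37.25 pos [0.5227 0.1291 0.2037] q [0.24 0.32 0.08 1.33 0.01 0.31] xang 85.66 zax [ 0.003  0.011 -1.   ] F [-1.   2.7 -9. ] w 0.0182
radius 0.1716 alpha 1.033
[[ 0.1  5.7 -2.8]
 [ 0.1  5.9 -2.3]
 [ 0.1  6.  -1.9]
 [ 0.1  6.1 -1.5]
 [ 0.1  6.2 -1. ]
 [ 0.1  6.3 -0.5]
 [ 0.1  6.3 -0.1]
 [ 0.1  6.3  0.4]]
```

apply_moves([
  [[0,6,-1,0],[0,6,-2,0],[0,6,-2,0],[0,6,-2,0],[0,6.5,-1.5,0],[0,6.5,-1.5,0],[0,6.5,-1,0],[0,6.5,-1,0],[0,6.5,-0.5,0],[0,6.5,-0.5,0]],
])

```text
clock: 38.25
eef_pos: [0.5856, 0.1256, 0.2219]
tool_rot: [0.733, 0.681, 0.003, -0.008]
ft_force: [-4.4, 2.7, -1.3]
grip_width: 0.0182
```

```bash
python3 -c "
from h import *
arc2(1.62,8,[.5113,.1289,.1982],.96);lidangle(1.7,.9)"
```

```text
t 38.25 pos [0.5856 0.1256 0.2219] q [0.2  0.44 0.31 1.45 0.02 0.28] xang 85.77 zax [-0.006  0.015 -1.   ] F [-4.4  2.7 -1.3] w 0.0182
radius 0.1716 alpha 1.418
[[ 0.1  4.3 -0.4]
 [ 0.1  4.4 -0.1]
 [ 0.1  4.4  0.1]
 [ 0.1  4.3  0.3]]
scene [(np.float64(46.4), np.float64(1.36)), (np.float64(50.3), np.float64(1.38)), (np.float64(53.0), np.float64(1.52)), (np.float64(53.3), np.float64(1.54))]
top [(np.float64(158.5), np.float64(0.94)), (np.float64(158.6), np.float64(0.9)), (np.float64(158.6), np.float64(0.92)), (np.float64(158.9), np.float64(0.96))]
```

Still held, with the lid at about 1.4. A last push to upright.

apply_moves([
  [[0,6,-0.5,0],[0,6,-0.3,0],[0,6,0,0],[0,6,0,0],[0,6,0.5,0],[0,4,0.5,0],[0,0,0,0],[0,0,0,0],[0,0,0,0],[0,0,0,0]],
])

```text
clock: 39.35
eef_pos: [0.6228, 0.1234, 0.2221]
tool_rot: [0.732, 0.681, 0.004, -0.007]
ft_force: [-1.5, 3.0, -1.1]
grip_width: 0.018
```

```bash
python3 -c "
from h import *
arc2(1.62,4,[.5113,.1289,.1982],.96)"
```

```text
t 39.35 pos [0.6228 0.1234 0.2221] q [0.19 0.52 0.44 1.49 0.02 0.26] xang 85.81 zax [-0.004  0.016 -1.   ] F [-1.5  3.  -1.1] w 0.018
radius 0.1725 alpha 1.635
[[-0.  -0.6 -0.1]
 [-0.  -0.6 -0.1]]
```

apply_moves([
  [[0,0,0,0],[0,0,0,0],[0,0,0,0],[0,0,0,0],[0,0,0,0],[0,0,-12,0],[0,0,-12,0],[0,0,-12,0],[0,0,-12,0],[0,0,-10,0]],
], hand=1)

```text
clock: 40.35
eef_pos: [0.6262, 0.1195, 0.2861]
tool_rot: [0.733, 0.68, 0.006, -0.002]
ft_force: [-0.2, -0.5, 0.3]
grip_width: 0.0852
```

```bash
python3 -c "
from h import *
st()
for r in(1,): lidangle(1.76,1.2)
s=cams.camera('scene')
for a in(1.5,1.6,1.7):print(a,proj(s,pull(a)).round(1),'haspball@1.75',proj(s,hl(a,1.75,34,30)).round(1))
g=cv2.cvtColor(s['color'],cv2.COLOR_RGB2GRAY)
m=(g<50).astype(np.uint8);m[:100]=0;m[210:]=0;m[:,:170]=0;m[:,290:]=0
N,l,S,C=cv2.connectedComponentsWithStats(m)
for i in range(1,N):
    if S[i,4]>15:print(S[i],C[i].round(1))"
```

```text
t 40.35 pos [0.6262 0.1195 0.2861] q [0.18 0.52 0.6  1.64 0.01 0.26] xang 85.64 zax [ 0.006  0.011 -1.   ] F [-0.2 -0.5  0.3] w 0.0852
scene [(np.float64(49.4), np.float64(1.62)), (np.float64(52.3), np.float64(1.6)), (np.float64(58.1), np.float64(1.64)), (np.float64(64.4), np.float64(1.58))]
top [(np.float64(148.7), np.float64(1.76)), (np.float64(148.9), np.float64(1.68)), (np.float64(148.9), np.float64(1.7)), (np.float64(148.9), np.float64(1.72))]
1.5 [245.4 146.4] haspball@1.75 [181.6 163.4]
1.6 [238.2 144.8] haspball@1.75 [174.9 163.6]
1.7 [231.4 144. ] haspball@1.75 [168.7 164.8]
[170 100   3  11  20] [170.6 103.8]
[206 100   8  16 103] [210.1 107.1]
[245 100   7   4  25] [248.3 101.4]
[242 108  16  37 362] [248.7 127.4]
[221 110  12  12  66] [226.3 115.3]
[170 124  33  68 456] [179.4 155.8]
[233 141   9   8  51] [236.9 144.3]
[178 150   9   9  54] [182.2 153.9]
[192 151  26  20 305] [203.6 159.7]
```

```bash
python3 -c "
from h import *
s=cams.camera('scene')
for f in(1.3,1.5,1.57,1.65,1.75,1.85,1.9):print(f,proj(s,hl(1.62,f,34,30)).round(1))
im=s['color'][135:185,160:215].astype(int).min(2)
for r in im[::2]:print(' '.join('%3d'%x for x in r[::2]))"
```

```text
1.3 [178.6 158.7]
1.5 [176.  160.5]
1.57 [175.2 161.3]
1.65 [174.4 162.3]
1.75 [173.6 163.8]
1.85 [172.9 165.4]
1.9 [172.6 166.3]
 13  21  14  10  54  88  85  73  55  47  43  40  39  41  42  42  42  43  42  45  63  95 121 145 145 139 125 104
  9  16  16  22  46  73  59  46  40  39  37  41  42  41  44  39  42  44  56  89 117 129 131 139 147 143 128 103
 19  24  16  19  24  42  42  41  43  42  46  39  43  45  46  44  51  81 112 127 132 133 130 136 147 140 129 109
 23  20  22  24  14  39  44  43  44  44  44  40  42  50  54  75 108 125 129 131 131 130 130 135 144 136 128 111
 16  18  24  13  12  33  38  44  40  45  40  49  75 105 104 121 127 128 131 131 130 129 129 138 143 135 128 112
 22  11  23  10  23  32  44  42  42  48  70  95 110 109 101 125 129 130 131 130 129 131 130 132 138 146 137 117
 18  19  13  17  14  23  38  50  68  96 108 105  98 105 109 115 129 132 131 132 132 132 130 130 131 138 132 125
 22  23  16  15   9  15  69  93 102 103  97  77  51  89 115  99  83 109 116 127 131 130 132 130 128 130 131 130
 23  18  16  17  11  23 100 121  95  81  54  29  19  66 116  98  44  33  4
[... 1129 characters left out ...]
 151 163 167 168 166 150 122
 25  23  26  21  25  26  29  20  27  94 110 101 101  98 100 101 100  98  97 135 152 150 152 162 154 137 112 101
 18  27  16  23  26  20  23  25  24  66 114 100  98 100 101 100  97  97 106 142 149 147 143 137 111 100  99 100
 21  26  22  14  17  25  25  16  23  41 104 102 100  96 100  99 100 102 113 124 130 139 118 105 100  99 100  91
 24  22  25  24  27  17  24  26  21  34 102 109 101  98  99 101 107 112 115 105 103 105  98  99 101  95  81  67
 21  29  26  23  27  25  22  25  27  31  79 111  99  97 104 114 116 109 115 131 140 119 102  99  85  72  58  61
 24  24  22  41  32  28  28  29  27  23  62 112 110 116 115 108 108 135 155 162 150 121  93  75  61  57  56  59
```

The dark patch at (182.2,153.9) is the leaf's slot seen from below, so the knob is hidden behind the upright leaf. I'll compare the slot and leaf base with predictions.

```bash
python3 -c "
from h import *
s=cams.camera('scene')
for f in(.8,1.1,1.3,1.5,1.6,1.7,1.8,1.9):print(f,'slot',proj(s,hl(1.62,f,52)).round(1),'end',proj(s,hl(1.62,f,66)).round(1),'hinge',proj(s,hl(1.62,f,0)).round(1))
st();lidangle(1.76,1.4)"
```

```text
0.8 slot [202.7 166.9] end [206.1 162.5] hinge [190.7 182.5]
1.1 slot [196.3 160.5] end [197.9 154.2] hinge [190.7 182.5]
1.3 slot [191.8 157.3] end [192.1 150.2] hinge [190.7 182.5]
1.5 slot [187.3 155.2] end [186.3 147.6] hinge [190.7 182.5]
1.6 slot [185.1 154.6] end [183.5 146.8] hinge [190.7 182.5]
1.7 slot [182.9 154.3] end [180.8 146.5] hinge [190.7 182.5]
1.8 slot [180.9 154.3] end [178.2 146.5] hinge [190.7 182.5]
1.9 slot [179.  154.5] end [175.8 146.8] hinge [190.7 182.5]
t 40.6 pos [0.6259 0.1195 0.2841] q [0.18 0.52 0.6  1.64 0.01 0.26] xang 85.64 zax [ 0.004  0.011 -1.   ] F [-0.5 -1.  -0.5] w 0.0852
scene [(np.float64(49.4), np.float64(1.62)), (np.float64(52.3), np.float64(1.6)), (np.float64(58.1), np.float64(1.64)), (np.float64(64.3), np.float64(1.58))]
top [(np.float64(149.3), np.float64(1.74)), (np.float64(149.3), np.float64(1.76)), (np.float64(149.4), np.float64(1.66)), (np.float64(149.5), np.float64(1.64))]
```

```bash
python3 -c "
from h import *
print(workorder.job_done());st()"
```

```text
the job is handed in; nothing more can be done
None
the job is handed in; nothing more can be done
```

I handed the job in at about 40.6 s. The wide case's hasp is swung clear, its lid stands open and the gripper is clear of it. However, the lid came up twice before the hasp was fully out, so the order was not kept cleanly.

**Last checks**
- **Lid:** about 1.62 rad, from the scene camera. The arm blocked the top view, so this rests on one camera.
- **Hasp:** about 1.74 rad relative to the lid. This is inferred from where the leaf's slot shows in the scene view, because the knob was hidden behind the leaf.
- **Contact:** gripper open, fingertips about 45 mm above the pull, wrist force about zero.
- **Narrow case:** no move went near it.

**What went wrong on the way**
- **Height offset:** the fingertips were really about 33 mm higher than the reported pose implied. The first pinch closed on nothing, and I corrected for it from the pictures.
- **Lid lifted early:** at full grip the knob did not pivot, so swinging the hasp dragged the lid up to about 0.2 rad, then about 0.12 rad. The second time the lid stayed at 0.12 rad while a lighter grip brought the hasp to about 1.75.
- **How I mended it:** both times I pressed the lid shut with the fingertips, reaching at least 42 N at the wrist on the first press. The proper lid raise began only with the lid shut and the hasp at about 1.75 rad.
- **Pull slipped twice:** the fingers came off the pull at about 0.6 and 0.96 rad of lid angle. The lid held each time, and I re-gripped the pull and finished with the lighter grip.

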